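# Unload the drawer-pull mould into the cooling tray

## Robot

A 6-joint arm with a two-finger parallel gripper is mounted at the origin on the work surface. World frame = base frame: x ahead of the robot, y to its left, z up, the work surface at z = 0. Lengths are in m, angles in degrees, forces in N, time in s.
With the tool pointing down it reaches from about 0.4 to 0.825 m from the base axis. Payload 7 kg.
Tool frame: the origin (TCP) lies between the finger pads; the fingertips stand 22 mm ahead of it and the grasp point (between the pads) lies 3 mm ahead of it; z points along the fingers, y is the line along which they close (so a half turn about z gives the same grasp; the last joint's range is limited). The gripper opens to 88 mm and grips with 3 to 60 N. Pads are 19 mm wide; open, the fingers measure 130 mm over their backs; the gripper's body (78 mm by 193 mm) begins 47 mm behind the grasp point.
Start: joints at [-58.78, 20.546, 0.682, 0, -70.136, -16.507], TCP at [0.171, -0.653, 0.22] pointing down, gripper open.
Joint ranges: [-176.03, 176.03], [-82.01, 121.73], [-58.28, 71.71], [-173.87, 95.51], [-174.79, -0.11], [-173.66, 173.66]. Speed limits (degrees/s): [136.94, 136.94, 172.46, 180, 180, 180].

## Interface

Orientations are given as [roll, pitch, yaw] about the fixed x, y, z axes, in that order (R = Rz(yaw) Ry(pitch) Rx(roll)).
In Python, from plant import r, vision gives the robot as it stands.
- The arm moves only by the shell command python3 -m pendant 'ROWS' [FORCE]. ROWS is JSON, a list that holds one entry, the list of rows, each a list of 7 numbers: the shift along the tool's x, y, z scaled (see below), then the turn, a rotation vector about the tool's x, y, z scaled (see below), then the opening, from -1 (shut) to 1 (fully open). In form: [[[x, y, z, wx, wy, wz, fingers], ...]]. A call has exactly 8 rows; each row shifts and turns the commanded pose from where the row before left it, along the tool's axes as they then stand; what a row does not reach is not made up. The controller multiplies each number of a shift by 20 mm and each number of a turn by 4 degrees. A row lasts 1/10 s, in which the tool goes at most 50 mm and 8.59 degrees, less where a joint would pass 70% of its speed; a pose out of reach is approached as far as the arm can. A call with a number of a shift or a turn outside -1 to 1 is refused whole. A call with a gripper value outside its range is refused whole. The fingers move at their own pace and stop on an object; FORCE is the grip in N (left out, the last holds). Time passes only in rows, so rows that do not move let the fingers close, or fill a call up. It gives the time, the measured TCP pose, the force, the opening and the grip force at its end, in the units of the state.
- r.get_state(): the state, without advancing time (a new reading comes with each control period).
- vision.capture(name): name is "side" or "top" or "wrist"; returns a dict with "frame" (420x560x3 uint8, blue, green, red), "depth" (420x560 float32, m along the optical axis (not along the pixel's ray), 0 where there is no reading), "camera_matrix" (3x3 intrinsics, pixels), "extrinsics" (4x4, takes a point from world to camera coordinates); the wrist camera has in their place "hand_eye" (4x4, takes a point from camera to tool coordinates, whose origin is the TCP and whose axes are the flange's). Camera axes: x right, y up, looking along -z (the intrinsics and any distortion apply to the point x, -y, -z); pixel columns grow to the right and rows downward; lengths in m; the calibration is good to about 2 mm. A picture is of the moment at which its call begins: read the wrist's pose just before it.
- r.close_job(): hands the job in; it is judged then, once.
The state is a dict: "time_s": time; "joints": joint angles; "qd": joint speeds; "joint_torque": joint torques, N m; "tcp_pos": TCP position; "eef_rot": TCP orientation; "contact_force": force on the tool from outside, world axes, zero at the start; "moment": the same for the moment, N m; "gripper_width": finger opening in m; "gripper_force": force on a finger pad.
Only numpy, scipy, OpenCV 4.12 (cv2) and the standard library are available. Lean on these libraries where they do the work, as an engineer would, in place of code of your own. Each camera call takes 0.05 s, during which the arm holds its last target. There are 200 camera calls.

## Task

Empty the casting mould: take the red-gripped hold-down strap off it and set it across the middle of the two blocks of its wooden rest, draw the tray all the way out from under its low clear hood, and lift every brass drawer pull that is in the mould into the tray, one to a lane, plate down and lying flat, while the tray is out. Then slide the tray all the way back under the hood with the pulls in it, and lay the strap back across the mould's two blue saddles. Do not disturb the hammer, jar and brush.

Things in the scene. Friction and masses are not known exactly. Their poses are not given: they have to be found in the camera images.
- mould: Fixed dark steel mould block, 130 (its x) x 270 (y) x 34 mm high; origin: centre of underside. Four open cavities at x 0, y -99, -33, +33, +99 mm, each 104 (x) x 54 (y), 12 deep (floor 22 mm above bench). At y -147 and +147 a blue saddle post 24 mm thick along y, seat 66 mm above bench, 40 mm wide in x between lips 7 mm high. Stands left or right of the robot's centre line.
- rest: Fixed low wooden strap rest on the far side of the mould, 90 (its x) x 318 (y) mm; origin: centre of underside. At y -125 and +125 mm a flat block 28 mm thick along y, its corked top 90 mm wide in x and 40 mm above the bench, no lips: the strap just lies across both blocks.
- strap: Loose flat steel hold-down strap, 320 mm long (its y), 30 wide (x), 8 thick, about 0.4 kg, with a red upright grip at its middle: 80 mm along y, 16 thick in x, from 8 to 38 mm above the underside. Origin: centre of underside, z up. At first it lies across the mould's two saddles, over the pulls.
- pull0: Brass drawer pull, loose casting, about 0.35 kg (absent in some runs), at first in the cavity at y -99 mm. Back plate 100 (its x) x 50 (y) x 8 mm; two posts at x -32 and +32 mm carry a bar 82 mm long along x, 12 x 12 mm in section, from 28 to 40 mm above the underside. Origin: centre of the plate's underside, z up out of the plate.
- pull1: Brass drawer pull, loose casting, about 0.35 kg (absent in some runs), at first in the cavity at y -33 mm. Back plate 100 (its x) x 50 (y) x 8 mm; two posts at x -32 and +32 mm carry a bar 82 mm long along x, 12 x 12 mm in section, from 28 to 40 mm above the underside. Origin: centre of the plate's underside, z up out of the plate.
- pull2: Brass drawer pull, loose casting, about 0.35 kg (absent in some runs), at first in the cavity at y 33 mm. Back plate 100 (its x) x 50 (y) x 8 mm; two posts at x -32 and +32 mm carry a bar 82 mm long along x, 12 x 12 mm in section, from 28 to 40 mm above the underside. Origin: centre of the plate's underside, z up out of the plate.
- pull3: Brass drawer pull, loose casting, about 0.35 kg (absent in some runs), at first in the cavity at y 99 mm. Back plate 100 (its x) x 50 (y) x 8 mm; two posts at x -32 and +32 mm carry a bar 82 mm long along x, 12 x 12 mm in section, from 28 to 40 mm above the underside. Origin: centre of the plate's underside, z up out of the plate.
- station: Fixed cooling station: base with runners for the tray, and a low hood at its far part with green sides and back and a clear flat roof, open towards its -x. Origin on the bench; the hood spans x 72 to 226, y -150 to +150 mm, roof underside 78 and top 84 mm above the bench. The tray slides along the station's x.
- tray (a joint): Travel in m of the aluminium tray along the station's -x: 0 = fully home under the hood, 0.140 = fully out, clear of the hood. Stiff, about 2 N; it stays where it is left.
- tray_floor (a point): Centre of the tray's inner floor, 19 mm above the bench; axes as the station's. Aluminium tray 126 (x) x 267 (y) mm outside, walls and dividers 5 mm thick, standing 13 mm above the floor. Three dividers along x make four lanes, each 116 (x) x about 60 (y) mm, centred at y -98, -33, +33, +98 mm.
- tray_handle (a point): Grip point of the tray's handle: an upright black square post, 16 x 16 mm, whose top is 70 mm above the bench; this point is 60 mm above the bench on the post's axis. The post stands 40 mm clear in front (-x) of the tray and moves with it.
- hammer: Bystander: hammer lying at the left. Leave alone.
- jar: Bystander: jar of 64 mm diameter, 85 mm high, at the right. Leave alone.
- brush: Bystander: brush lying at the right. Leave alone.

How it is judged (in metres and radians):
On the way, in this order (a step that is already met when the one before it is completed fails the run):
1. the strap lies released across its rest and the tray is all the way out (x of strap in the frame of rest between -0.028 and 0.028 m and y of strap in the frame of rest between -0.025 and 0.025 m and z of strap in the frame of rest between 0.036 and 0.044 m and angle between strap's own z axis and vertical below 0.05 rad and angle between the y axis of strap and the y axis of rest, either way round below 0.15 rad and value of joint tray above 0.132 m and contact force between the fingers and strap below 0.1 N), for 0.2 s.
2. every pull lies flat in the tray, released, while the tray is out (x of pull0 in the frame of tray_floor between -0.025 and 0.025 m and y of pull0 in the frame of tray_floor between -0.125 and 0.125 m and z of pull0 in the frame of tray_floor between -0.003 and 0.004 m and angle between each of pull0, pull1, pull2, pull3's own z axis and vertical below 0.08 rad and linear speed of each of pull0, pull1, pull2, pull3 below 0.02 m/s and x of pull1 in the frame of tray_floor between -0.025 and 0.025 m and y of pull1 in the frame of tray_floor between -0.125 and 0.125 m and z of pull1 in the frame of tray_floor between -0.003 and 0.004 m and x of pull2 in the frame of tray_floor between -0.025 and 0.025 m and y of pull2 in the frame of tray_floor between -0.125 and 0.125 m and z of pull2 in the frame of tray_floor between -0.003 and 0.004 m and x of pull3 in the frame of tray_floor between -0.025 and 0.025 m and y of pull3 in the frame of tray_floor between -0.125 and 0.125 m and z of pull3 in the frame of tray_floor between -0.003 and 0.004 m and value of joint tray above 0.12 m and contact force between the fingers and pull0 below 0.1 N and contact force between the fingers and pull1 below 0.1 N and contact force between the fingers and pull2 below 0.1 N and contact force between the fingers and pull3 below 0.1 N), for 0.2 s.
At the end, for the whole second after the job is handed in: Every pull that is present lies flat (within 4 mm of the floor and 0.08 rad) and still in the tray, the tray is home under the hood (within 8 mm), and the strap lies still across both saddles of the mould (centred within 8 mm across and 22 mm along, between the lips) (x of pull0 in the frame of tray_floor between -0.025 and 0.025 m and y of pull0 in the frame of tray_floor between -0.125 and 0.125 m and z of pull0 in the frame of tray_floor between -0.003 and 0.004 m and angle between each of pull0, pull1, pull2, pull3's own z axis and vertical below 0.08 rad and linear speed of each of pull0, pull1, pull2, pull3, strap below 0.02 m/s and x of pull1 in the frame of tray_floor between -0.025 and 0.025 m and y of pull1 in the frame of tray_floor between -0.125 and 0.125 m and z of pull1 in the frame of tray_floor between -0.003 and 0.004 m and x of pull2 in the frame of tray_floor between -0.025 and 0.025 m and y of pull2 in the frame of tray_floor between -0.125 and 0.125 m and z of pull2 in the frame of tray_floor between -0.003 and 0.004 m and x of pull3 in the frame of tray_floor between -0.025 and 0.025 m and y of pull3 in the frame of tray_floor between -0.125 and 0.125 m and z of pull3 in the frame of tray_floor between -0.003 and 0.004 m and value of joint tray below 0.008 m and x of strap in the frame of mould between -0.008 and 0.008 m and y of strap in the frame of mould between -0.022 and 0.022 m and z of strap in the frame of mould between 0.062 and 0.07 m and angle between strap's own z axis and vertical below 0.05 rad and angle between the y axis of strap and the y axis of mould, either way round below 0.09 rad); the robot touches nothing.
It fails at once if the hammer is disturbed (moved over 3 cm) (distance of hammer from where it was at the start of the episode above 0.03 m).
It fails at once if the jar is disturbed (moved over 3 cm) (distance of jar from where it was at the start of the episode above 0.03 m).
It fails at once if the brush is disturbed (moved over 3 cm) (distance of brush from where it was at the start of the episode above 0.03 m).
Of pull0, pull1, pull2, pull3 only 2 to 4 are there at a start; the rules pass over those that are not, and their reading is None.
At some moment in a run one of strap may be knocked a few centimetres aside while the robot is not near it.
Once in a run the grip may slacken for a moment while it holds something.
It also fails if it takes over 210 s, if anything falls off the work surface, if the arm or the gripper's body presses on something with over 40 N, if the wrist force passes 120 N, or if a joint passes its speed limit or range.

## Working session

There is one attempt and no reset: what is moved stays moved. The work goes in short steps, Python scripts to look and compute and a shell command to move; the robot and the scene stay as the last step left them, time stands still between calls to the robot, and variables do not carry over. Pictures are saved under pics/ and viewed, at most 16 in all, crops included, and the job is handed in when it is done.

```bash
ls; mkdir -p pics
python3 - <<'E'
from plant import r, vision
import cv2, numpy as np
print(r.get_state())
for n in ["top","side"]:
    c=vision.capture(n); cv2.imwrite(f"pics/{n}0.png",c["frame"]); np.savez(f"{n}0.npz",**c)
    print(n,c["camera_matrix"],c["extrinsics"],[k for k in c])
E
```

```text
pics
{'time_s': 0.0, 'joints': array([-5.87793846e+01,  2.05906821e+01,  6.33000982e-01, -1.92747505e-02,
       -7.01359566e+01, -1.65070102e+01]), 'qd': array([ 0.03319394,  0.05467404, -0.02808312,  0.09525732, -0.04793064,
        0.10429864]), 'joint_torque': array([ 3.51971694e-04, -5.82717919e+01,  2.93067473e+01,  6.99775279e+00,
        6.99288736e-03, -1.31287738e-04]), 'tcp_pos': array([ 0.17127982, -0.65238336,  0.21892799]), 'eef_rot': array([ 1.79905073e+02, -9.23530252e-03, -1.65292951e+02]), 'contact_force': array([-0.50646286, -1.00293186,  0.21962514]), 'moment': array([ 0.00877511,  0.07038117, -0.01669713]), 'gripper_force': 0.0, 'gripper_width': 0.08761051447975349}
top [[429.22927447   0.         279.4085253 ]
 [  0.         429.22927447 209.19438096]
 [  0.           0.           1.        ]] [[ 1.10426902e-02 -9.99938965e-01 -3.52962308e-04 -1.24885806e-02]
 [ 9.98194082e-01  1.10025753e-02  5.90552137e-02 -5.23426225e-01]
 [-5.90477258e-02 -1.00445332e-03  9.98254655e-01 -1.46512659e+00]
 [ 0.00000000e+00  0.00000000e+00  0.00000000e+00  1.00000000e+00]] ['frame', 'depth', 'camera_matrix', 'extrinsics']
side [[460.69837275   0.         278.06159323]
 [  0.         460.69837275 211.64035851]
 [  0.           0.           1.        ]] [[-0.79985249 -0.60011988 -0.00959792  0.40126459]
 [ 0.4592518  -0.62223967  0.63396023 -0.27394158]
 [-0.38642434  0.50266681  0.77330609 -1.51336752]
 [ 0.          0.          0.          1.        ]] ['frame', 'depth', 'camera_matrix', 'extrinsics']
```

View pics/top0.png

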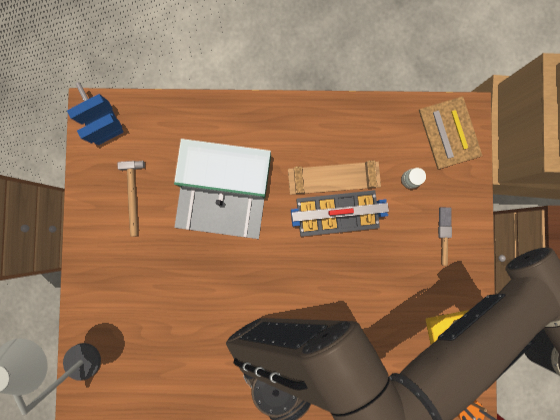

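View pics/side0.png

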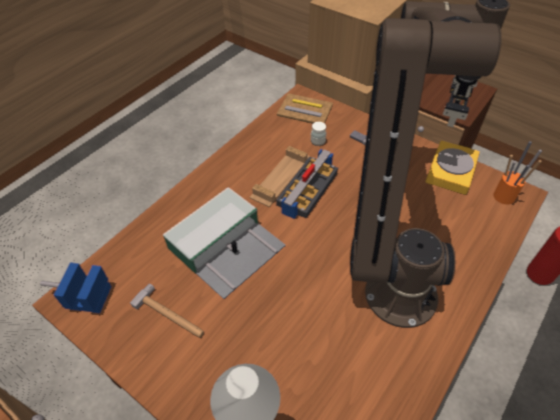

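The top view shows the mould at right (columns 292–388, rows 193–236) with three pulls near columns 308, 328 and 367. The strap's red grip is at (342,212), the rest is behind the mould, and the station with handle (221,200) is at left. Next I'll measure them.

```bash
cat > h.py <<'E'
import numpy as np, cv2
from plant import r, vision
from scipy.spatial.transform import Rotation as R
def T_wc(c,st=None):
    "camera->world"
    if "extrinsics" in c: return np.linalg.inv(c["extrinsics"])
    T=np.eye(4); T[:3,:3]=R.from_euler("xyz",st["eef_rot"],degrees=True).as_matrix(); T[:3,3]=st["tcp_pos"]
    return T@c["hand_eye"]
def cap(n):
    st=r.get_state(); c=dict(vision.capture(n)); c["T"]=T_wc(c,st); return c
def onplane(c,uv,z):
    uv=np.atleast_2d(np.asarray(uv,float)); K=c["camera_matrix"]
    d=np.c_[(uv[:,0]-K[0,2])/K[0,0],-(uv[:,1]-K[1,2])/K[1,1],-np.ones(len(uv))]@c["T"][:3,:3].T
    o=c["T"][:3,3]; return o+d*((z-o[2])/d[:,2])[:,None]
def cloud(c):
    K=c["camera_matrix"]; D=c["depth"]; v,u=np.indices(D.shape)
    P=np.stack([(u-K[0,2])/K[0,0]*D,-(v-K[1,2])/K[1,1]*D,-D],-1)
    return P@c["T"][:3,:3].T+c["T"][:3,3]
def mask(c,col):
    h=cv2.cvtColor(c["frame"],cv2.COLOR_BGR2HSV); H,S,V=[h[...,i].astype(int) for i in range(3)]
    return {"red":((H<8)|(H>172))&(S>150)&(V>90),"blue":(H>100)&(H<125)&(S>120)&(V>50),
      "green":(H>60)&(H<95)&(S>80),"brass":(H>12)&(H<30)&(S>90)&(V>120)}[col]
def rect(P):
    "centre, yaw of long axis (deg), size mm, from xy points"
    (cx,cy),(w,h),a=cv2.minAreaRect((P[:,:2]*1000).astype(np.float32))
    if w<h: a+=90; w,h=h,w
    return round(cx/1000,4),round(cy/1000,4),round((a+90)%180-90,1),round(w),round(h)
E
python3 - <<'E'
from h import *
c=cap("top"); P=cloud(c)
f=c["frame"]; a=cv2.resize(f[150:245,283:395],None,fx=3.5,fy=3.5,interpolation=2); b=cv2.resize(f[130:245,170:275],(365,400),interpolation=2)
im=np.zeros((400,770,3),np.uint8); im[:a.shape[0],:a.shape[1]]=a; im[:,400:765]=b; cv2.imwrite("pics/crop.png",im)
m=mask(c,"red"); v,u=np.nonzero(m); k=(v<240)&(v>150)&(u>280)&(u<400)
print("red",rect(onplane(c,np.c_[u,v][k],.104)),k.sum(), np.median(P[v[k],u[k],2]))
m=mask(c,"blue");v,u=np.nonzero(m);
for lo,hi in((285,340),(340,400)):
    k=(v<240)&(v>150)&(u>lo)&(u<hi); q=onplane(c,np.c_[u,v][k],.07); print("blue",k.sum(),q.mean(0),q.min(0),q.max(0))
m=mask(c,"green");v,u=np.nonzero(m);k=(v<245)&(v>120)&(u>165)&(u<280);print("green",rect(onplane(c,np.c_[u,v][k],.08)),k.sum())
# depth-layer based
X,Y,Z=P[...,0],P[...,1],P[...,2]
box=np.zeros(Z.shape,bool); box[180:245,280:400]=1
k=box&(Z>.066)&(Z<.085);print("strap layer",rect(P[k]),k.sum())
k=box&(Z>.022)&(Z<.045);print("mould layer",rect(P[k]),k.sum())
box=np.zeros(Z.shape,bool); box[150:197,280:385]=1
k=box&(Z>.03)&(Z<.05);print("rest layer",rect(P[k]),k.sum())
box=np.zeros(Z.shape,bool); box[120:250,165:280]=1
k=box&(Z>.07)&(Z<.1);print("roof layer",rect(P[k]),k.sum())
k=box&(Z>.05)&(Z<.075);print("handle layer",P[k].mean(0),k.sum())
E
```

```text
red (0.513, -0.2062, -83.7, 78, 14) 107 0.10441963956905331
blue 49 [ 0.48784391 -0.05980089  0.07      ] [ 0.46832069 -0.07228709  0.07      ] [ 0.52159746 -0.04529938  0.07      ]
blue 49 [ 0.52805344 -0.34714693  0.07      ] [ 0.50139821 -0.36408993  0.07      ] [ 0.5548102  -0.33099319  0.07      ]
green (0.5834, 0.1924, 83.1, 297, 7) 140
strap layer (0.5102, -0.2064, -83.7, 320, 73) 865
mould layer (0.5376, -0.1923, -85.2, 297, 192) 2084
rest layer (0.6291, -0.1954, -89.1, 280, 121) 617
roof layer (0.6342, 0.1874, 83.0, 302, 200) 4226
handle layer [0.58798848 0.14172221 0.06614114] 53
```

View pics/crop.png

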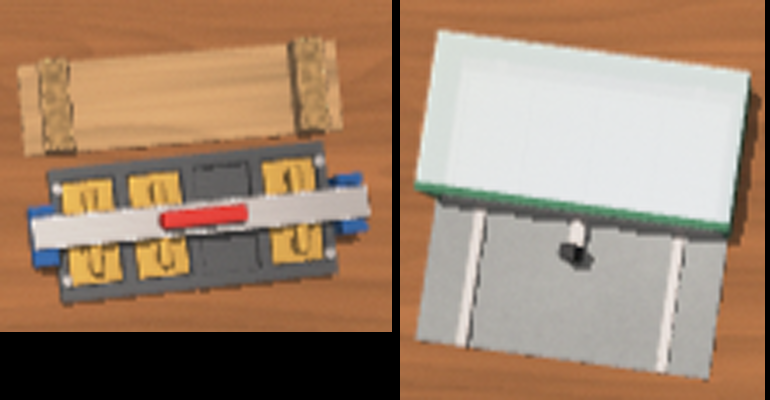

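The crop shows pulls at the two +y cavities and the -y end cavity, with the third cavity (crop x≈220) empty. The strap lies across the saddles, and the tray is home with the handle at crop (575,250).

```bash
cat >> h.py <<'E'
def plan(x,y,z,yaw):
    "turn about tool z (units of 4 deg), then shift in the turned tool axes (units of 20 mm)"
    st=r.get_state(); a=st["eef_rot"]
    d=(yaw-a[2]+180)%360-180; Rn=R.from_euler("xyz",[180,0,yaw],degrees=True)
    s=Rn.inv().apply(np.array([x,y,z])-st["tcp_pos"])/.02
    print("turn z",round(-d/4,2),"shift",s.round(2),"tcp",st["tcp_pos"].round(4),"rot",a.round(2),"t",round(st["time_s"],1))
E
python3 - <<'E'
from h import *
c=cap("top")
print("rest blocks",onplane(c,[(298.7,180),(371.6,174.3)],.04))
print("handle",onplane(c,[(220,201)],.07))
print("hood roof corners", onplane(c,[(283-0,0)],.084)*0)
print("roof", onplane(c,[(170+38*.2877,130+30*.2875),(170+348*.2877,130+72*.2875),(170+330*.2877,130+230*.2875),(170+17*.2877,130+188*.2875)],.084))
w=vision.capture("wrist"); print(w["hand_eye"].round(3),w["camera_matrix"][0,0])
plan(.50,-.206,.33,-83.7)
E
```

```text
rest blocks [[ 0.62240363 -0.07133727  0.04      ]
 [ 0.64467539 -0.31961943  0.04      ]]
handle [[0.54542966 0.19111837 0.07      ]]
hood roof corners [[ 0. -0.  0.]]
roof [[0.75070383 0.32293409 0.084     ]
 [0.71344748 0.02616605 0.084     ]
 [0.56209507 0.0413684  0.084     ]
 [0.5988222  0.33914897 0.084     ]]
[[-0.     0.96   0.28   0.076]
 [ 1.     0.    -0.001  0.   ]
 [-0.001  0.28  -0.96  -0.165]
 [ 0.     0.     0.     1.   ]] 310.8906068520303
turn z -20.4 shift [-20.4  -18.78  -5.53] tcp [ 0.1713 -0.6527  0.2194] rot [ 179.96   -0.   -165.29] t 0.2
```

```bash
python3 -c "
from h import *
plan(.48,-.206,.33,-173.7)"
```

```text
turn z 2.1 shift [-17.79  20.5   -5.53] tcp [ 0.1713 -0.6527  0.2194] rot [ 179.96   -0.   -165.29] t 0.2
```

```bash
python3 -m pendant '[[[0,0,-0.5,0,0,0.7,1],[0,0,-0.5,0,0,0.7,1],[0,0,-0.5,0,0,0.7,1],[-0.7,0.8,-0.2,0,0,0,1],[-0.7,0.8,-0.2,0,0,0,1],[-0.7,0.8,-0.2,0,0,0,1],[-0.7,0.8,-0.2,0,0,0,1],[-0.7,0.8,-0.2,0,0,0,1]]]' 30
for i in 1 2; do python3 -m pendant '[[[-0.7,0.8,-0.2,0,0,0,1],[-0.7,0.8,-0.2,0,0,0,1],[-0.7,0.8,-0.2,0,0,0,1],[-0.7,0.8,-0.2,0,0,0,1],[-0.7,0.8,-0.2,0,0,0,1],[-0.7,0.8,-0.2,0,0,0,1],[-0.7,0.8,-0.2,0,0,0,1],[-0.7,0.8,-0.2,0,0,0,1]]]'; done
python3 -m pendant '[[[-0.8,0.9,-0.1,0,0,0,1],[-0.8,0.9,-0.1,0,0,0,1],[-0.7,0.8,0,0,0,0,1],[-0.6,0.7,0,0,0,0,1],[0,0,0,0,0,0,1],[0,0,0,0,0,0,1],[0,0,0,0,0,0,1],[0,0,0,0,0,0,1]]]'
python3 - <<'E'
from h import *
c=cap("wrist"); cv2.imwrite("pics/w1.png",c["frame"]); np.savez("w1.npz",**c)
P=cloud(c); m=mask(c,"red"); k=m&(P[...,2]>.09)
v,u=np.nonzero(k); print("red",rect(onplane(c,np.c_[u,v],.104)),k.sum(),np.median(P[k][:,2]))
for n,z in (("blue",.07),):
    N,L,S,C=cv2.connectedComponentsWithStats(mask(c,n).astype(np.uint8))
    for i in range(1,N):
        if S[i,4]>60: print(n,S[i],rect(onplane(c,np.argwhere(L==i)[:,::-1],z)))
t=cap("top"); P=cloud(t)
plan(.5,-.2,.33,-83.7)
E
```

```text
time_s: 1.05
tcp_pos: [0.2325, -0.5649, 0.2699]
eef_rot: [180.0, 0.0, -173.7]
contact_force: [0.2, 0.0, 0.0]
gripper_width: 0.0872
gripper_force: 0.0
time_s: 1.85
tcp_pos: [0.3298, -0.4253, 0.3021]
eef_rot: [-180.0, 0.0, -173.7]
contact_force: [-0.5, 0.7, 0.1]
gripper_width: 0.0879
gripper_force: 0.0
time_s: 2.65
tcp_pos: [0.427, -0.2857, 0.3341]
eef_rot: [180.0, 0.0, -173.7]
contact_force: [-0.3, -0.4, 0.1]
gripper_width: 0.0877
gripper_force: 0.0
time_s: 3.45
tcp_pos: [0.4767, -0.2151, 0.3379]
eef_rot: [-180.0, 0.0, -173.7]
contact_force: [0.4, 0.5, -0.3]
gripper_width: 0.0879
gripper_force: 0.0
red (0.5105, -0.2061, -83.8, 78, 18) 771 0.10345069260424955
blue [170 173  25  16 307] (0.5002, -0.3481, -83.8, 34, 22)
blue [370 172  25  18 346] (0.4694, -0.0662, -83.7, 34, 24)
blue [174 211  22   8 134] (0.5502, -0.3429, -83.8, 31, 11)
blue [371 211  21   6 110] (0.5175, -0.0583, -83.8, 30, 8)
turn z -22.51 shift [-0.62 -1.24  0.4 ] tcp [ 0.4768 -0.2151  0.3379] rot [-1.8000e+02  1.0000e-02 -1.7373e+02] t 3.5
```

View pics/w1.png

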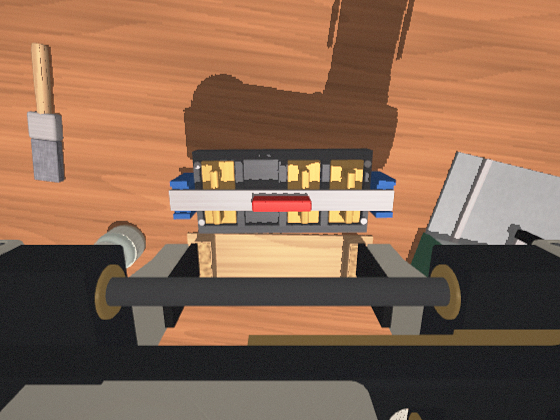

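The mould corners are at (193,150), (372,150), and the red grip is centred at (282,203). Pulls sit in the columns at 217, 304 and 347, and the cavity at 262 is empty. Now I'll turn and grasp the strap.

```bash
for i in 1 2; do python3 -m pendant '[[[0,0,0.5,0,0,-1,1],[0,0,0.5,0,0,-1,1],[0,0,0.5,0,0,-1,1],[0,0,0.5,0,0,-1,1],[0,0,0.5,0,0,-1,1],[0,0,0.5,0,0,-1,1],[0,0,0.5,0,0,-1,1],[0,0,0.5,0,0,-1,1]]]' >/dev/null; done
python3 -m pendant '[[[0,0,0,0,0,-1,1],[0,0,0,0,0,-1,1],[0,0,0,0,0,-1,1],[0,0,0,0,0,-1,1],[0,0,0,0,0,-1,1],[0,0,0,0,0,-1,1],[0,0,0,0,0,-0.5,1],[0,0,0,0,0,0,1]]]'
python3 - <<'E'
from h import *
c=cap("wrist"); cv2.imwrite("pics/w2.png",c["frame"])
P=cloud(c); m=mask(c,"red"); k=m&(P[...,2]>.085)
v,u=np.nonzero(k); print("red",rect(onplane(c,np.c_[u,v],.104)),k.sum(),P[k][:,2].max())
plan(.512,-.206,.101,-83.7)
E
```

```text
time_s: 5.95
tcp_pos: [0.477, -0.2149, 0.1779]
eef_rot: [-180.0, -0.0, -83.7]
contact_force: [0.6, -0.7, -0.8]
gripper_width: 0.088
gripper_force: 0.0
red (0.5112, -0.2081, -83.8, 80, 17) 2013 0.34246332429144977
turn z -0.02 shift [-0.25 -1.79  3.85] tcp [ 0.477  -0.2148  0.1779] rot [-180.     -0.    -83.76] t 6.0
```

```bash
python3 -m pendant '[[[-0.1,-0.6,0.6,0,0,0,1],[-0.1,-0.6,0.6,0,0,0,1],[0,-0.55,0.6,0,0,0,1],[0,0,0.6,0,0,0,1],[0,0,0.6,0,0,0,1],[0,0,0.6,0,0,0,1],[0,0,0.25,0,0,0,1],[0,0,0,0,0,0,1]]]'
python3 -m pendant '[[[0,0,0,0,0,0,-1],[0,0,0,0,0,0,-1],[0,0,0,0,0,0,-1],[0,0,0,0,0,0,-1],[0,0,0,0,0,0,-1],[0,0,0,0,0,0,-1],[0,0,0,0,0,0,-1],[0,0,0,0,0,0,-1]]]' 50
```

```text
time_s: 6.8
tcp_pos: [0.5107, -0.2068, 0.1]
eef_rot: [179.9, 0.0, -83.7]
contact_force: [-0.2, -0.7, 0.0]
gripper_width: 0.0879
gripper_force: 0.0
time_s: 7.6
tcp_pos: [0.5114, -0.2068, 0.1008]
eef_rot: [180.0, 0.0, -83.7]
contact_force: [0.2, 0.4, -0.5]
gripper_width: 0.0294
gripper_force: 0.0
```

```bash
python3 -m pendant '[[[0,0,0,0,0,0,-1],[0,0,0,0,0,0,-1],[0,0,0,0,0,0,-1],[0,0,0,0,0,0,-1],[0,0,-0.5,0,0,0,-1],[0,0,-0.5,0,0,0,-1],[0,0,-0.5,0,0,0,-1],[0,0,-0.5,0,0,0,-1]]]'
python3 -m pendant '[[[0,0,-0.5,0,0,0,-1],[0,0,-0.5,0,0,0,-1],[0,-0.5,0,0,0,0.1,-1],[0,-0.8,0,0,0,0.1,-1],[0,-0.8,0,0,0,0.1,-1],[0,-0.8,0,0,0,0,-1],[0,-0.8,0,0,0,0,-1],[0.1,-0.8,0,0,0,0,-1]]]'
python3 -m pendant '[[[0,-0.8,0,0,0,0,-1],[0,-0.5,0,0,0,0,-1],[0,-0.3,0,0,0,0,-1],[0,0,0,0,0,0,-1],[0,0,0,0,0,0,-1],[0,0,0,0,0,0,-1],[0,0,0,0,0,0,-1],[0,0,0,0,0,0,-1]]]'
python3 - <<'E'
from h import *
c=cap("top"); P=cloud(c); f=c["frame"]; cv2.imwrite("pics/t2.png",cv2.resize(f[130:250,170:400],None,fx=3,fy=3,interpolation=2))
w=cap("wrist"); cv2.imwrite("pics/w3.png",w["frame"])
plan(.6335,-.1955,.074,-84.9)
E
```

```text
time_s: 8.4
tcp_pos: [0.5117, -0.2068, 0.1423]
eef_rot: [-179.9, -0.0, -83.7]
contact_force: [-0.2, 0.8, 0.1]
gripper_width: 0.0007
gripper_force: 0.0
time_s: 9.2
tcp_pos: [0.6023, -0.1998, 0.1602]
eef_rot: [180.0, 0.0, -84.9]
contact_force: [0.2, -1.4, 0.3]
gripper_width: 0.0002
gripper_force: 0.0
time_s: 10.0
tcp_pos: [0.6328, -0.1974, 0.1612]
eef_rot: [-180.0, -0.0, -84.9]
contact_force: [0.1, 0.7, 0.8]
gripper_width: 0.0001
gripper_force: 0.0
turn z 0.0 shift [-0.09 -0.04  4.36] tcp [ 0.633  -0.1974  0.1611] rot [-179.98   -0.    -84.89] t 10.1
```

View pics/w3.png

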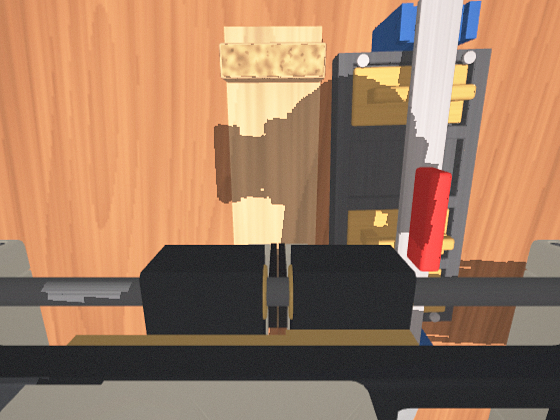

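The grasp missed: the red grip at (430,218) is still at the mould, shifted in y. I'll re-measure.

Run:
```python
from h import *
for n in("wrist","top"):
    c=cap(n); P=cloud(c); m=mask(c,"red"); 
    N,L,S,C=cv2.connectedComponentsWithStats(m.astype(np.uint8))
    for i in range(1,N):
        if S[i,4]>50:
            k=L==i; v,u=np.nonzero(k); print(n,S[i],"red",rect(onplane(c,np.c_[u,v],.104)),"depthpts",P[k].mean(0).round(4),P[k][:,2].max().round(4),P[k][:,2].min().round(4))
```

```text
wrist [ 407  168   45  103 3429] red (0.5195, -0.2079, -83.7, 81, 26) depthpts [ 0.517  -0.2091  0.0986] 0.3257 0.0761
top [329 209  25   6 107] red (0.513, -0.2064, -83.7, 79, 14) depthpts [ 0.5123 -0.2041  0.1164] 1.4935 0.0965
```

View pics/t2.png

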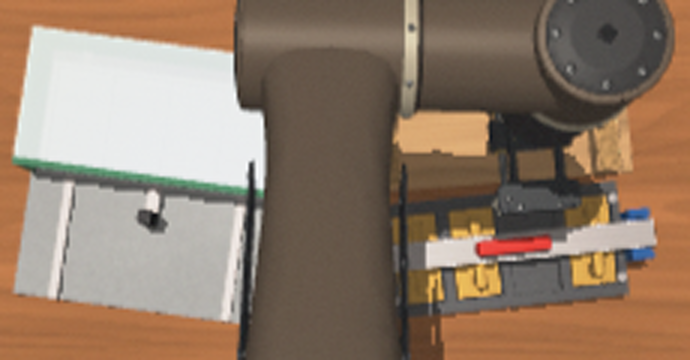

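The strap hasn't moved from (0.512,-0.207), so the fingers came off its grip. I'll retry slightly lower and check the grip before lifting.

```bash
python3 -m pendant '[[[0.1,0.7,0,0,0,-0.1,0],[0,0.9,0,0,0,-0.1,0],[0,0.9,0,0,0,-0.1,0],[0,0.9,0,0,0,0,0],[0,0.9,0,0,0,0,0],[0,0.9,0,0,0,0,0],[0,0.9,0,0,0,0,0],[0,0,0,0,0,0,0]]]'
python3 - <<'E'
from h import *
c=cap("wrist"); P=cloud(c); m=mask(c,"red");N,L,S,C=cv2.connectedComponentsWithStats(m.astype(np.uint8))
for i in range(1,N):
    if S[i,4]>200:
        v,u=np.nonzero(L==i); print(S[i],"red",rect(onplane(c,np.c_[u,v],.104)))
plan(.512,-.207,.098,-83.7)
E
```

```text
time_s: 11.0
tcp_pos: [0.5092, -0.2123, 0.1612]
eef_rot: [180.0, 0.0, -83.7]
contact_force: [-0.6, -1.1, 0.7]
gripper_width: 0.0432
gripper_force: 0.0
[ 261  172   21  103 2025] red (0.5128, -0.2089, -83.5, 81, 15)
turn z -0.0 shift [-0.26 -0.1   3.17] tcp [ 0.5106 -0.2123  0.1614] rot [-179.96   -0.    -83.7 ] t 11.1
```

```bash
python3 -m pendant '[[[-0.2,-0.1,0.5,0,0,0,0],[0,0,0.6,0,0,0,0],[0,0,0.6,0,0,0,0],[0,0,0.6,0,0,0,0],[0,0,0.5,0,0,0,0],[0,0,0.35,0,0,0,0],[0,0,0,0,0,0,0],[0,0,0,0,0,0,0]]]'
python3 -m pendant '[[[0,0,0,0,0,0,-1],[0,0,0,0,0,0,-1],[0,0,0,0,0,0,-1],[0,0,0,0,0,0,-1],[0,0,0,0,0,0,-1],[0,0,0,0,0,0,-1],[0,0,0,0,0,0,-1],[0,0,0,0,0,0,-1]]]' 50
```

```text
time_s: 11.85
tcp_pos: [0.5136, -0.208, 0.0979]
eef_rot: [180.0, -0.0, -83.7]
contact_force: [0.4, 0.8, 0.4]
gripper_width: 0.0437
gripper_force: 0.0
time_s: 12.65
tcp_pos: [0.5134, -0.2079, 0.0978]
eef_rot: [180.0, 0.0, -83.7]
contact_force: [-0.3, 0.2, -0.3]
gripper_width: 0.0004
gripper_force: 0.0
```

Run:
```python
from h import *
c=cap("wrist"); cv2.imwrite("pics/w4.png",c["frame"]); s=cap("side"); cv2.imwrite("pics/s4.png",cv2.resize(s["frame"][130:250,220:370],None,fx=4,fy=4,interpolation=2))
```

```text
(no output)
```

View pics/w4.png

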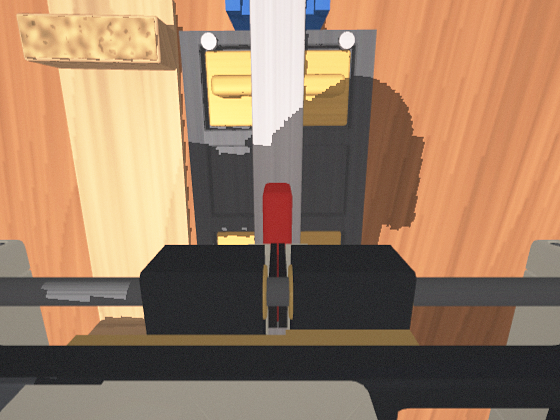

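View pics/s4.png

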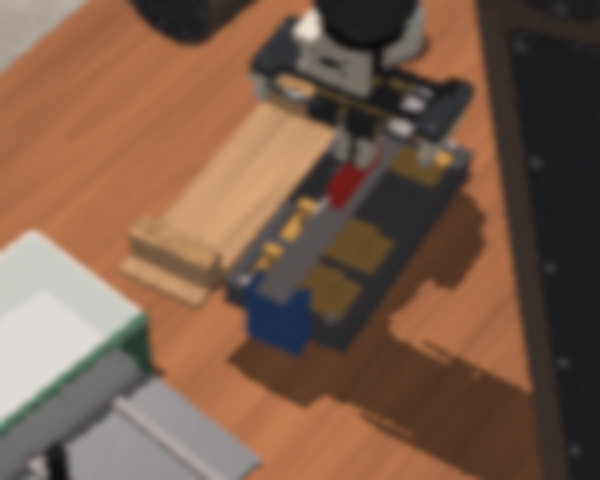

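Run:
```python
from h import *
c=cap("wrist"); P=cloud(c)
for v in (236,242,246,252,260,270,285,300):
    print(v,[tuple(P[v,u].round(3)) for u in (262,268,274,278,284,290)])
s=r.get_state(); print(s["gripper_width"],s["gripper_force"],s["tcp_pos"],s["moment"])
```

```text
236 [(np.float64(0.523), np.float64(-0.209), np.float64(0.074)), (np.float64(0.519), np.float64(-0.221), np.float64(0.104)), (np.float64(0.516), np.float64(-0.221), np.float64(0.103)), (np.float64(0.514), np.float64(-0.221), np.float64(0.103)), (np.float64(0.51), np.float64(-0.222), np.float64(0.104)), (np.float64(0.507), np.float64(-0.221), np.float64(0.102))]
242 [(np.float64(0.522), np.float64(-0.204), np.float64(0.073)), (np.float64(0.521), np.float64(-0.283), np.float64(0.262)), (np.float64(0.515), np.float64(-0.218), np.float64(0.104)), (np.float64(0.513), np.float64(-0.218), np.float64(0.105)), (np.float64(0.51), np.float64(-0.218), np.float64(0.104)), (np.float64(0.507), np.float64(-0.218), np.float64(0.104))]
246 [(np.float64(0.521), np.float64(-0.246), np.float64(0.177)), (np.float64(0.519), np.float64(-0.218), np.float64(0.111)), (np.float64(0.515), np.float64(-0.217), np.float64(0.109)), (np.float64(0.513), np.float64(-0.215), np.float64(0.104)), (np.float64(0.51), np.float64(-0.218), np.float64(0.109)), (np.float64(0.507), np.float64(-0.219), np.float64(0.112))]
252 [(np
[... 1211 characters left out ...]
float64(0.517), np.float64(-0.238), np.float64(0.186)), (np.float64(0.516), np.float64(-0.239), np.float64(0.186)), (np.float64(0.514), np.float64(-0.239), np.float64(0.186)), (np.float64(0.513), np.float64(-0.242), np.float64(0.19))]
300 [(np.float64(0.52), np.float64(-0.238), np.float64(0.192)), (np.float64(0.518), np.float64(-0.235), np.float64(0.188)), (np.float64(0.516), np.float64(-0.235), np.float64(0.188)), (np.float64(0.515), np.float64(-0.235), np.float64(0.187)), (np.float64(0.514), np.float64(-0.236), np.float64(0.188)), (np.float64(0.512), np.float64(-0.237), np.float64(0.19))]
0.00034355454258330406 0.0 [ 0.5134553  -0.20786445  0.09781888] [ 0.01585059  0.07960631 -0.03325573]
```

Depth shows the finger faces ending at z≈0.106, above the grip's top. The real fingertips are therefore about 8 mm behind the reported TCP, not 22 mm ahead of it. I'll open, go lower and close again.

```bash
python3 -m pendant '[[[0,0,0,0,0,0,0],[0,0,0,0,0,0,0],[0,0,0,0,0,0,0],[0,0,0,0,0,0,0],[0,0,0,0,0,0,0],[0,0,0,0,0,0,0],[0,0,0.5,0,0,0,0],[0,0,0.5,0,0,0,0]]]'
python3 -m pendant '[[[0,0,0,0,0,0,-1],[0,0,0,0,0,0,-1],[0,0,0,0,0,0,-1],[0,0,0,0,0,0,-1],[0,0,0,0,0,0,-1],[0,0,0,0,0,0,-1],[0,0,0,0,0,0,-1],[0,0,0,0,0,0,-1]]]' 50
python3 - <<'E'
from h import *
c=cap("wrist"); P=cloud(c); st=r.get_state()
for v in (230,236,239,242,245,248): print(v,[tuple((P[v,u]-st["tcp_pos"]).round(3).tolist()) for u in (268,274,284,288)])
E
```

```text
time_s: 13.6
tcp_pos: [0.5135, -0.2078, 0.0772]
eef_rot: [-180.0, 0.0, -83.7]
contact_force: [-0.2, 0.6, -0.5]
gripper_width: 0.0435
gripper_force: 0.0
time_s: 14.4
tcp_pos: [0.5137, -0.2079, 0.0781]
eef_rot: [-180.0, -0.0, -83.7]
contact_force: [0.3, 0.1, 1.7]
gripper_width: 0.0158
gripper_force: 50.0
230 [(0.006, -0.024, 0.026), (0.003, -0.024, 0.026), (-0.001, -0.025, 0.027), (-0.004, -0.024, 0.024)]
236 [(0.006, -0.02, 0.025), (0.003, -0.021, 0.026), (-0.002, -0.022, 0.026), (-0.004, -0.021, 0.024)]
239 [(0.006, -0.019, 0.025), (0.003, -0.02, 0.026), (-0.002, -0.02, 0.025), (-0.004, -0.02, 0.026)]
242 [(0.005, -0.018, 0.027), (0.003, -0.018, 0.026), (-0.002, -0.018, 0.025), (-0.004, -0.019, 0.026)]
245 [(0.005, -0.016, 0.026), (0.002, -0.016, 0.025), (-0.002, -0.017, 0.026), (-0.004, -0.017, 0.026)]
248 [(0.005, -0.014, 0.026), (0.002, -0.015, 0.026), (-0.003, -0.015, 0.026), (-0.005, -0.015, 0.025)]
```

Gripped (15.8 mm wide, 50 N). Reported z is about 30 mm below the real tool z. Now I'll carry the strap to the rest.

```bash
python3 -m pendant '[[[0,0,-0.3,0,0,0,-1],[0,0,-0.5,0,0,0,-1],[0,0,-0.5,0,0,0,-1],[0,0,-0.5,0,0,0,-1],[0,0,-0.5,0,0,0,-1],[0,0,-0.5,0,0,0,-1],[0,0,-0.2,0,0,0,-1],[0,0,0,0,0,0,-1]]]'
python3 -m pendant '[[[0,-0.4,0,0,0,0.1,-1],[0,-0.8,0,0,0,0.1,-1],[0,-0.8,0,0,0,0.1,-1],[0,-0.8,0,0,0,0,-1],[0,-0.8,0,0,0,0,-1],[0,-0.8,0,0,0,0,-1],[0,-0.8,0,0,0,0,-1],[0,-0.5,0,0,0,0,-1]]]'
python3 -m pendant '[[[0,-0.3,0,0,0,0,-1],[0,0,0,0,0,0,-1],[0,0,0,0,0,0,-1],[0,0,0,0,0,0,-1],[0,0,0,0,0,0,-1],[0,0,0,0,0,0,-1],[0,0,0,0,0,0,-1],[0,0,0,0,0,0,-1]]]'
python3 - <<'E'
from h import *
c=cap("wrist"); cv2.imwrite("pics/w5.png",c["frame"]); P=cloud(c); m=mask(c,"red");v,u=np.nonzero(m&(P[...,2]<.2)); print(rect(P[v,u]),np.percentile(P[v,u,2],[5,50,95]))
plan(.6335,-.197,.054,-84.9)
E
```

```text
time_s: 15.25
tcp_pos: [0.5139, -0.2079, 0.1387]
eef_rot: [-179.9, -0.0, -83.7]
contact_force: [-0.1, 0.1, -3.0]
gripper_width: 0.0157
gripper_force: 50.0
time_s: 16.05
tcp_pos: [0.6281, -0.197, 0.1366]
eef_rot: [179.9, 0.0, -84.9]
contact_force: [-0.4, -0.0, -4.3]
gripper_width: 0.0158
gripper_force: 50.0
time_s: 16.85
tcp_pos: [0.6329, -0.1967, 0.138]
eef_rot: [-180.0, -0.0, -84.9]
contact_force: [0.5, -0.1, -3.3]
gripper_width: 0.0154
gripper_force: 50.0
(0.6319, -0.1977, -84.8, 74, 16) [0.15097651 0.16332028 0.16440787]
turn z 0.0 shift [ 0.02 -0.03  4.2 ] tcp [ 0.6329 -0.1967  0.1379] rot [-179.99    0.    -84.89] t 16.9
```

View pics/w5.png

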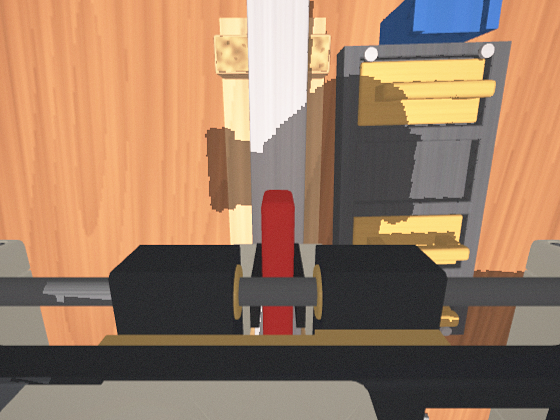

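The strap is held and centred over the rest block (columns 214–330). Lower, release and rise.

```bash
python3 -m pendant '[[[0,0,0.6,0,0,0,-1],[0,0,0.8,0,0,0,-1],[0,0,0.8,0,0,0,-1],[0,0,0.8,0,0,0,-1],[0,0,0.6,0,0,0,-1],[0,0,0.3,0,0,0,-1],[0,0,0.2,0,0,0,-1],[0,0,0.15,0,0,0,-1]]]'
python3 -m pendant '[[[0,0,0,0,0,0,-0.4],[0,0,0,0,0,0,-0.2],[0,0,0,0,0,0,0],[0,0,0,0,0,0,0],[0,0,0,0,0,0,0],[0,0,0,0,0,0,0],[0,0,0,0,0,0,0],[0,0,-0.5,0,0,0,0]]]'
python3 -m pendant '[[[0,0,-0.8,0,0,0,0],[0,0,-0.8,0,0,0,0],[0,0,-0.8,0,0,0,0],[0,0,-0.8,0,0,0,0],[0,0,-0.8,0,0,0,0],[0,0,-0.8,0,0,0,0],[0,0,-0.8,0,0,0,0],[0,0,-0.8,0,0,0,0]]]'
python3 - <<'E'
from h import *
c=cap("wrist"); P=cloud(c); m=mask(c,"red");v,u=np.nonzero(m&(P[...,2]<.2)&(P[...,2]>.05)); print(rect(onplane(c,np.c_[u,v],.078)),np.percentile(P[v,u,2],[5,50,95]))
plan(.54,.19,.2,173)
E
```

```text
time_s: 17.7
tcp_pos: [0.6332, -0.1968, 0.0529]
eef_rot: [-180.0, -0.0, -84.9]
contact_force: [-0.2, 0.1, -3.9]
gripper_width: 0.016
gripper_force: 50.0
time_s: 18.5
tcp_pos: [0.6319, -0.1965, 0.0618]
eef_rot: [179.8, 0.0, -84.9]
contact_force: [-0.0, 0.1, -0.3]
gripper_width: 0.0438
gripper_force: 0.0
time_s: 19.3
tcp_pos: [0.6329, -0.1967, 0.1925]
eef_rot: [-180.0, -0.0, -84.9]
contact_force: [0.5, 0.6, 0.2]
gripper_width: 0.0438
gripper_force: 0.0
(0.6324, -0.1967, -84.5, 80, 15) [0.07539785 0.07760531 0.07884521]
turn z 25.54 shift [ 7.04 18.64 -0.22] tcp [ 0.6343 -0.1972  0.1956] rot [-1.7974e+02 -1.0000e-01 -8.4860e+01] t 19.4
```

The strap lies on the rest at (0.6324,-0.1967), level. Next is the tray handle.

```bash
python3 -m pendant '[[[0,0,0,0,0,-1,0],[0,0,0,0,0,-1,0],[0,0,0,0,0,-1,0],[0,0,0,0,0,-1,0],[0,0,0,0,0,-1,0],[0,0,0,0,0,-1,0],[0,0,0,0,0,-1,0],[0,0,0,0,0,-1,0]]]' >/dev/null
python3 -m pendant '[[[0,0,0,0,0,-1,0],[0,0,0,0,0,-1,0],[0,0,0,0,0,-1,0],[0,0,0,0,0,-1,0],[0,0,0,0,0,-1,0],[0,0,0,0,0,-1,0],[0,0,0,0,0,-1,0],[0,0,0,0,0,-1,0]]]' >/dev/null
python3 -m pendant '[[[0,0,0,0,0,-1,0],[0,0,0,0,0,-1,0],[0,0,0,0,0,-1,0],[0,0,0,0,0,-0.5,0],[-0.6,-0.5,0,0,0,0,0],[-0.6,-0.9,0,0,0,0,0],[-0.6,-0.9,0,0,0,0,0],[-0.6,-0.9,0,0,0,0,0]]]'
python3 -m pendant '[[[-0.6,-1,0,0,0,0,0],[-0.6,-1,0,0,0,0,0],[-0.6,-1,0,0,0,0,0],[-0.6,-1,0,0,0,0,0],[-0.6,-1,0,0,0,0,0],[-0.6,-1,0,0,0,0,0],[-0.6,-1,0,0,0,0,0],[-0.6,-1,0,0,0,0,0]]]'
python3 -m pendant '[[[-0.6,-1,0,0,0,0,0],[-0.6,-1,0,0,0,0,0],[-0.6,-1,0,0,0,0,0],[-0.6,-1,0,0,0,0,0],[-0.6,-1,0,0,0,0,0],[-0.6,-1,0,0,0,0,0],[-0.4,-1,0,0,0,0,0],[0,0,0,0,0,0,0]]]'
python3 - <<'E'
from h import *
c=cap("wrist"); cv2.imwrite("pics/w6.png",c["frame"]); np.savez("w6.npz",**c)
P=cloud(c); k=(P[...,2]>.055)&(P[...,2]<.073)&(P[...,0]<.6)&(P[...,0]>.49)&(P[...,1]>.15)&(P[...,1]<.24)
k&=c["frame"].max(2)<90; print(k.sum(),rect(P[k]),P[k].min(0),P[k].max(0),np.argwhere(k).mean(0))
plan(.554,.195,.2,-7)
E
```

```text
time_s: 21.75
tcp_pos: [0.5925, -0.1269, 0.1914]
eef_rot: [180.0, -0.0, -6.9]
contact_force: [-0.2, -0.0, 0.4]
gripper_width: 0.0439
gripper_force: 0.0
time_s: 22.55
tcp_pos: [0.5165, 0.0438, 0.1916]
eef_rot: [-180.0, -0.0, -6.9]
contact_force: [-0.1, 0.1, 0.8]
gripper_width: 0.0438
gripper_force: 0.0
time_s: 23.35
tcp_pos: [0.4539, 0.1935, 0.1916]
eef_rot: [-179.9, -0.1, -6.8]
contact_force: [-0.5, 0.1, 0.0]
gripper_width: 0.0434
gripper_force: 0.0
333 (0.5415, 0.2, -7.4, 15, 15) [0.53325218 0.191773   0.06000022] [0.54983081 0.20815734 0.07123082] [103.93393393 258.5045045 ]
turn z 0.06 shift [ 4.95 -0.73 -0.43] tcp [0.454  0.1925 0.1914] rot [-1.7996e+02 -3.0000e-02 -6.7700e+00] t 23.4
```

View pics/w6.png

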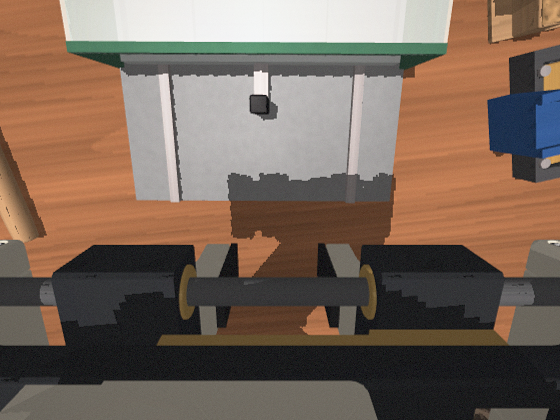

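The handle is at pixel (259,104), world (0.5415,0.200), and the station yaw is about -7.

```bash
python3 -c "
from h import *
plan(.5415,.2,.032,-7.2)"
```

```text
turn z 0.11 shift [ 4.29 -0.92  7.97] tcp [0.454  0.1925 0.1914] rot [-1.7996e+02 -3.0000e-02 -6.7700e+00] t 23.4
```

```bash
python3 -m pendant '[[[0.7,-0.2,0,0,0,0.1,0],[0.8,-0.2,0,0,0,0,0],[0.8,-0.2,0.5,0,0,0,0],[0.8,-0.2,0.5,0,0,0,0],[0.7,-0.1,0.5,0,0,0,0],[0.5,0,0.5,0,0,0,0],[0,0,0,0,0,0,0],[0,0,0,0,0,0,0]]]'
python3 -c "
from h import *
plan(.5415,.2,.032,-7.2)
c=cap('wrist');P=cloud(c);k=(P[...,2]>.055)&(P[...,2]<.08)&(P[...,0]<.57)&(P[...,0]>.51)&(P[...,1]>.16)&(P[...,1]<.24)&(c['frame'].max(2)<90)
print(rect(P[k]),k.sum())"
python3 -m pendant '[[[0,0,0.9,0,0,0,0],[0,0,0.9,0,0,0,0],[0,0,0.9,0,0,0,0],[0,0,0.9,0,0,0,0],[0,0,0.8,0,0,0,0],[0,0,0.8,0,0,0,0],[0,0,0.5,0,0,0,0],[0,0,0.2,0,0,0,0]]]'
python3 -m pendant '[[[0,0,0,0,0,0,0],[0,0,0,0,0,0,-1],[0,0,0,0,0,0,-1],[0,0,0,0,0,0,-1],[0,0,0,0,0,0,-1],[0,0,0,0,0,0,-1],[0,0,0,0,0,0,-1],[0,0,0,0,0,0,-1]]]' 30
```

```text
time_s: 24.2
tcp_pos: [0.5419, 0.1979, 0.1506]
eef_rot: [180.0, 0.0, -7.3]
contact_force: [0.2, 0.0, 0.8]
gripper_width: 0.0437
gripper_force: 0.0
turn z -0.04 shift [-0.03 -0.1   5.93] tcp [0.5419 0.1979 0.1506] rot [ 1.7996e+02  4.0000e-02 -7.3500e+00] t 24.2
(0.5423, 0.2001, 82.3, 16, 16) 416
time_s: 25.05
tcp_pos: [0.5414, 0.1986, 0.0326]
eef_rot: [180.0, 0.0, -7.3]
contact_force: [-0.1, 0.2, -0.3]
gripper_width: 0.0438
gripper_force: 0.0
time_s: 25.85
tcp_pos: [0.5426, 0.2001, 0.0333]
eef_rot: [-179.9, -0.1, -7.2]
contact_force: [-0.6, 5.5, -0.2]
gripper_width: 0.0159
gripper_force: 30.0
```

```bash
python3 -m pendant '[[[-0.4,0,0,0,0,0,-1],[-0.8,0,0,0,0,0,-1],[-0.8,0,0,0,0,0,-1],[-0.8,0,0,0,0,0,-1],[-0.8,0,0,0,0,0,-1],[-0.8,0,0,0,0,0,-1],[-0.8,0,0,0,0,0,-1],[-0.8,0,0,0,0,0,-1]]]'
python3 -m pendant '[[[-0.5,0,0,0,0,0,-1],[-0.3,0,0,0,0,0,-1],[-0.1,0,0,0,0,0,-1],[0,0,0,0,0,0,-1],[0,0,0,0,0,0,-1],[0,0,0,0,0,0,-1],[0,0,0,0,0,0,-1],[0,0,0,0,0,0,-1]]]'
```

```text
time_s: 26.65
tcp_pos: [0.4227, 0.215, 0.0333]
eef_rot: [-179.9, -0.1, -7.3]
contact_force: [3.5, 4.1, -2.1]
gripper_width: 0.0155
gripper_force: 30.0
time_s: 27.45
tcp_pos: [0.4083, 0.2168, 0.0338]
eef_rot: [-179.9, -0.3, -7.2]
contact_force: [25.5, -7.0, -10.4]
gripper_width: 0.0157
gripper_force: 30.0
```

```bash
python3 -m pendant '[[[0.1,0,0,0,0,0,-1],[0.1,0,0,0,0,0,-1],[0,0,0,0,0,0,-0.5],[0,0,0,0,0,0,0],[0,0,0,0,0,0,0],[0,0,0,0,0,0,0],[0,0,0,0,0,0,0],[0,0,-0.5,0,0,0,0]]]'
python3 -m pendant '[[[0,0,-0.9,0,0,0,0],[0,0,-0.9,0,0,0,0],[0,0,-0.9,0,0,0,0],[0,0,-0.9,0,0,0,0],[0,0,-0.9,0,0,0,0],[0,0,-0.9,0,0,0,0],[0,0,-0.9,0,0,0,0],[0,0,-0.8,0,0,0,0]]]'
python3 - <<'E'
from h import *
c=cap("wrist"); cv2.imwrite("pics/w7.png",c["frame"]); np.savez("w7.npz",**c)
P=cloud(c); k=(P[...,2]>.055)&(P[...,2]<.073)&(P[...,0]<.45)&(P[...,1]>.17)&(P[...,1]<.26)&(c["frame"].max(2)<90)
print(k.sum(),rect(P[k]) if k.any() else 0)
X,Y,Z=P[...,0],P[...,1],P[...,2]; k=(Z>.028)&(Z<.036)&(X<.65)&(X>.4)&(Y>0)&(Y<.4); print("walls",k.sum(),rect(P[k]))
t=cap("top"); P=cloud(t); X,Y,Z=P[...,0],P[...,1],P[...,2]; k=(Z>.055)&(Z<.073)&(X<.45)&(Y>.17)&(Y<.26); print("top handle",k.sum(),P[k].mean(0) if k.any() else 0)
E
```

```text
time_s: 28.25
tcp_pos: [0.4081, 0.2147, 0.0422]
eef_rot: [179.9, 0.1, -7.3]
contact_force: [-0.2, 0.3, -0.4]
gripper_width: 0.0438
gripper_force: 0.0
time_s: 29.05
tcp_pos: [0.4088, 0.2155, 0.1866]
eef_rot: [-180.0, -0.0, -7.3]
contact_force: [0.9, 1.0, -0.3]
gripper_width: 0.0438
gripper_force: 0.0
319 (0.4122, 0.2165, -7.9, 16, 15)
walls 7587 (0.5013, 0.2053, 82.7, 301, 168)
top handle 0 0
```

View pics/w7.png

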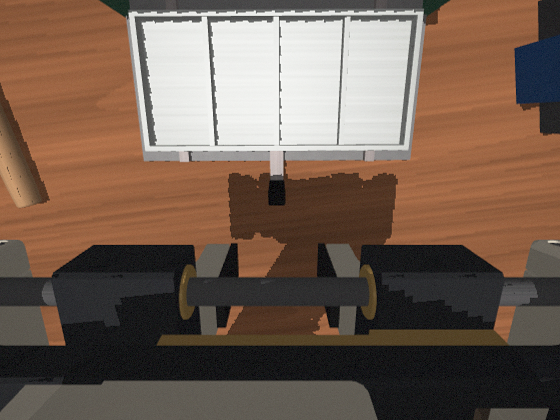

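The tray is out, with outer corners at about (129,12), (424,12), (411,150), (145,150). The handle is at (277,190).

Run:
```python
from h import *
for f in ("w6","w7"):
    c=dict(np.load(f+".npz")); P=cloud(c); k=(P[...,2]>.0675)&(P[...,2]<.073)&(P[...,0]<.57)&(P[...,1]>.17)&(P[...,1]<.26)&(c["frame"].max(2)<90)
    print(f,k.sum(),rect(P[k]))
q=onplane(c,[(129,12),(424,12),(411,149),(145,149)],.032); print(q, q.mean(0), np.linalg.norm(q-np.roll(q,1,0),axis=1))
plan(.45,-.2,.25,6.3)
```

```text
w6 332 (0.5415, 0.2, -7.4, 15, 15)
w7 274 (0.4121, 0.2165, -7.5, 16, 15)
[[0.59099315 0.32761109 0.032     ]
 [0.55699698 0.06315879 0.032     ]
 [0.43553177 0.07583895 0.032     ]
 [0.46972372 0.34314162 0.032     ]] [0.51331141 0.20243761 0.032     ] [0.12225986 0.26662851 0.12212529 0.26948063]
turn z -3.39 shift [-0.29 20.91 -3.11] tcp [0.4098 0.2164 0.1878] rot [-1.798e+02 -1.600e-01 -7.270e+00] t 29.1
```

Vision gives only about 0.130 m of travel and the handle may have slipped in the grip. I'll regrip and pull again to confirm the stop.

```bash
python3 -m pendant '[[[0.15,0,0.9,0,0,0,0],[0,0,0.9,0,0,0,0],[0,0,0.9,0,0,0,0],[0,0,0.9,0,0,0,0],[0,0,0.9,0,0,0,0],[0,0,0.9,0,0,0,0],[0,0,0.9,0,0,0,0],[0,0,0.9,0,0,0,0]]]'
python3 -m pendant '[[[0,0,0.5,0,0,0,0],[0,0,0,0,0,0,-1],[0,0,0,0,0,0,-1],[0,0,0,0,0,0,-1],[0,0,0,0,0,0,-1],[0,0,0,0,0,0,-1],[0,0,0,0,0,0,-1],[0,0,0,0,0,0,-1]]]' 60
python3 -m pendant '[[[-0.1,0,0,0,0,0,-1],[-0.1,0,0,0,0,0,-1],[-0.1,0,0,0,0,0,-1],[-0.1,0,0,0,0,0,-1],[0,0,0,0,0,0,-1],[0,0,0,0,0,0,-1],[0,0,0,0,0,0,-1],[0,0,0,0,0,0,-1]]]'
```

```text
time_s: 29.95
tcp_pos: [0.4116, 0.2149, 0.0401]
eef_rot: [180.0, 0.0, -7.3]
contact_force: [0.3, -0.1, -0.9]
gripper_width: 0.0438
gripper_force: 0.0
time_s: 30.75
tcp_pos: [0.4125, 0.2162, 0.0316]
eef_rot: [-179.9, -0.1, -7.2]
contact_force: [-2.3, 3.6, 5.6]
gripper_width: 0.0154
gripper_force: 60.0
time_s: 31.55
tcp_pos: [0.4103, 0.2167, 0.0317]
eef_rot: [-179.9, -0.5, -7.2]
contact_force: [49.2, -16.1, -21.7]
gripper_width: 0.0158
gripper_force: 60.0
```

It's at the hard stop (only 2 mm more under 49 N), so the tray is fully out. Next are the pulls.

```bash
python3 -m pendant '[[[0.15,0,0,0,0,0,-1],[0.1,0,0,0,0,0,-0.6],[0,0,0,0,0,0,0],[0,0,0,0,0,0,0],[0,0,0,0,0,0,0],[0,0,0,0,0,0,0],[0,0,-0.5,0,0,0,0],[0,0,-0.9,0,0,0,0]]]'
python3 -m pendant '[[[0,0,-0.9,0,0,0,0],[0,0,-0.9,0,0,0,0],[0,0,-0.9,0,0,0,0],[0,0,-0.9,0,0,0,0],[0,0,-0.9,0,0,-0.85,0],[0,0,-0.9,0,0,-0.85,0],[0,0,-0.9,0,0,-0.85,0],[0,0,-0.9,0,0,-0.85,0]]]'
for i in 1 2; do python3 -m pendant '[[[-0.1,1,0,0,0,0,0],[-0.1,1,0,0,0,0,0],[-0.1,1,0,0,0,0,0],[-0.1,1,0,0,0,0,0],[-0.1,1,0,0,0,0,0],[-0.1,1,0,0,0,0,0],[-0.1,1,0,0,0,0,0],[-0.1,1,0,0,0,0,0]]]' ; done
python3 -m pendant '[[[0,1,0,0,0,0,0],[0,1,0,0,0,0,0],[0,1,0,0,0,0,0],[0,1,0,0,0,0,0],[0,1,0,0,0,0,0],[0,0.2,0,0,0,0,0],[0,0,0,0,0,0,0],[0,0,0,0,0,0,0]]]'
python3 - <<'E'
from h import *
c=cap("wrist"); cv2.imwrite("pics/w8.png",c["frame"]); np.savez("w8.npz",**c); P=cloud(c)
m=mask(c,"brass")&(P[...,1]<0)&(P[...,0]>.35)&(P[...,0]<.58)
k=m&(P[...,2]>.052)&(P[...,2]<.066); N,L,S,C=cv2.connectedComponentsWithStats(k.astype(np.uint8))
for i in range(1,N):
    if S[i,4]>40: print("bar",S[i],rect(P[L==i]))
m=mask(c,"red");v,u=np.nonzero(m&(P[...,2]<.2)&(P[...,2]>.05)); print("strap",rect(onplane(c,np.c_[u,v],.078)) if len(v) else 0)
m=mask(c,"blue"); N,L,S,C=cv2.connectedComponentsWithStats((m&(P[...,2]>.06)&(P[...,2]<.08)).astype(np.uint8))
for i in range(1,N):
    if S[i,4]>40: print("blue",S[i],rect(P[L==i]))
st=r.get_state();print(st["tcp_pos"],st["eef_rot"])
E
```

```text
time_s: 32.35
tcp_pos: [0.408, 0.2149, 0.0587]
eef_rot: [179.9, 0.1, -7.3]
contact_force: [0.0, -0.1, -0.0]
gripper_width: 0.0439
gripper_force: 0.0
time_s: 33.15
tcp_pos: [0.4085, 0.2154, 0.2044]
eef_rot: [-180.0, -0.0, 6.5]
contact_force: [0.0, -0.7, -0.0]
gripper_width: 0.0437
gripper_force: 0.0
time_s: 33.95
tcp_pos: [0.4102, 0.0539, 0.2036]
eef_rot: [-180.0, -0.0, 6.3]
contact_force: [0.5, -0.8, 0.1]
gripper_width: 0.0438
gripper_force: 0.0
time_s: 34.75
tcp_pos: [0.4119, -0.1068, 0.2037]
eef_rot: [-180.0, -0.0, 6.3]
contact_force: [0.3, 0.2, -0.6]
gripper_width: 0.0435
gripper_force: 0.0
time_s: 35.55
tcp_pos: [0.4234, -0.2089, 0.2031]
eef_rot: [-180.0, -0.0, 6.3]
contact_force: [0.6, -0.7, 0.9]
gripper_width: 0.0435
gripper_force: 0.0
bar [ 376   55   23   92 1331] (0.5228, -0.302, 6.6, 81, 13)
bar [ 168   57   22   92 1306] (0.4994, -0.1059, 6.9, 82, 13)
bar [ 240   56   16   92 1190] (0.5075, -0.1712, 6.7, 81, 12)
strap 0
blue [ 424   68   41   65 1882] (0.5285, -0.3492, 6.9, 55, 25)
blue [ 102   71   41   64 1867] (0.4945, -0.0583, 6.7, 55, 25)
[ 0.42349944 -0.20875648  0.20311345] [-1.79992714e+02 -1.57092544e-02  6.33630747e+00]
```

View pics/w8.png

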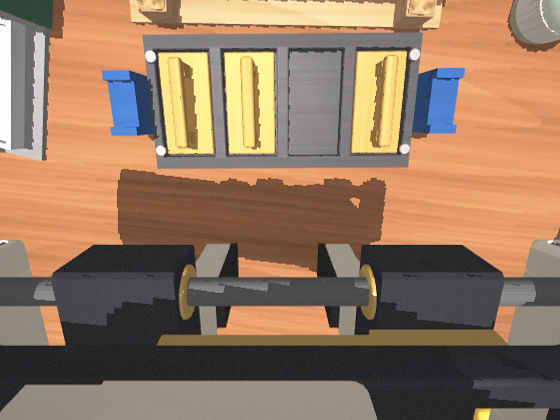

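Bars measured at A (0.4994,-0.1059), B (0.5075,-0.1712) and C (0.5228,-0.302). The saddles give the mould centre (0.5115,-0.2038) at yaw 6.7°. Picking A first.

```bash
python3 -m pendant '[[[0.6,-0.7,0.3,0,0,-0.09,0],[0.8,-0.8,0.5,0,0,0,0],[0.8,-0.8,0.5,0,0,0,0],[0.8,-0.8,0.5,0,0,0,0],[0.8,-0.8,0.5,0,0,0,0],[0.55,-0.75,0.5,0,0,0,0],[0,0,0,0,0,0,0],[0,0,0,0,0,0,0]]]'
python3 -c "
from h import *
plan(.4994,-.1059,.031,6.65)"
```

```text
time_s: 36.4
tcp_pos: [0.4991, -0.1062, 0.1469]
eef_rot: [180.0, 0.0, 6.8]
contact_force: [-1.3, -0.4, -0.6]
gripper_width: 0.044
gripper_force: 0.0
turn z 0.03 shift [ 0.01 -0.01  5.79] tcp [ 0.4991 -0.1062  0.1469] rot [1.80e+02 4.00e-02 6.78e+00] t 36.4
```

```bash
python3 -m pendant '[[[0,0,0.9,0,0,0,0],[0,0,0.9,0,0,0,0],[0,0,0.9,0,0,0,0],[0,0,0.9,0,0,0,0],[0,0,0.9,0,0,0,0],[0,0,0.7,0,0,0,0],[0,0,0.4,0,0,0,0],[0,0,0.2,0,0,0,0]]]'
python3 -m pendant '[[[0,0,0,0,0,0,-0.3],[0,0,0,0,0,0,-1],[0,0,0,0,0,0,-1],[0,0,0,0,0,0,-1],[0,0,0,0,0,0,-1],[0,0,0,0,0,0,-1],[0,0,0,0,0,0,-1],[0,0,0,0,0,0,-1]]]' 50
python3 -m pendant '[[[0,0,-0.3,0,0,0,-1],[0,0,-0.8,0,0,0,-1],[0,0,-0.8,0,0,0,-1],[0,0,-0.8,0,0,0,-1],[0,0,-0.8,0,0,0,-1],[0,0,-0.8,0,0,0,-1],[0,0,-0.7,0,0,0,-1],[0,0,0,0,0,0,-1]]]'
python3 -c "
from h import *
plan(.5171,.2357,.06,-7.2)"
```

```text
time_s: 37.2
tcp_pos: [0.5002, -0.1086, 0.0321]
eef_rot: [179.9, -0.1, 6.7]
contact_force: [-0.2, -11.9, 13.3]
gripper_width: 0.0434
gripper_force: 7.4
time_s: 38.0
tcp_pos: [0.4994, -0.1068, 0.031]
eef_rot: [-180.0, -0.0, 6.7]
contact_force: [-0.9, 1.7, 4.6]
gripper_width: 0.0115
gripper_force: 50.0
time_s: 38.8
tcp_pos: [0.5003, -0.1069, 0.1325]
eef_rot: [180.0, -0.2, 6.7]
contact_force: [0.1, -0.5, -2.0]
gripper_width: 0.0115
gripper_force: 50.0
turn z 3.47 shift [ -1.31 -17.1    3.63] tcp [ 0.5003 -0.1069  0.1325] rot [ 1.7999e+02 -1.7000e-01  6.6800e+00] t 38.8
```

Held (11.5 mm, 50 N). A finger brushed the mould edge, so I'll go in slightly higher next time. Carrying A to lane +33.

```bash
python3 -m pendant '[[[0,0,0,0,0,0.9,-1],[0,-0.4,0,0,0,0.9,-1],[0,-0.8,0,0,0,0.9,-1],[-0.1,-1,0,0,0,0.77,-1],[-0.1,-1,0,0,0,0,-1],[-0.1,-1,0,0,0,0,-1],[-0.1,-1,0,0,0,0,-1],[-0.1,-1,0,0,0,0,-1]]]'
python3 -m pendant '[[[-0.1,-1,0,0,0,0,-1],[-0.1,-1,0,0,0,0,-1],[-0.1,-1,0,0,0,0,-1],[-0.1,-1,0,0,0,0,-1],[-0.1,-1,0,0,0,0,-1],[-0.1,-1,0,0,0,0,-1],[-0.1,-1,0,0,0,0,-1],[-0.1,-1,0,0,0,0,-1]]]'
python3 -m pendant '[[[0,-1,0.5,0,0,0,-1],[0,-0.7,0.5,0,0,0,-1],[0,-0.2,0.5,0,0,0,-1],[0,0,0.5,0,0,0,-1],[0,0,0,0,0,0,-1],[0,0,0,0,0,0,-1],[0,0,0,0,0,0,-1],[0,0,0,0,0,0,-1]]]'
python3 -c "
from h import *
plan(.5171,.2357,.029,-7.2)
c=cap('wrist'); cv2.imwrite('pics/w9.png',c['frame'])"
```

```text
time_s: 39.6
tcp_pos: [0.4998, 0.0181, 0.1298]
eef_rot: [180.0, 0.1, -7.2]
contact_force: [-0.2, 0.2, -2.9]
gripper_width: 0.0114
gripper_force: 50.0
time_s: 40.4
tcp_pos: [0.5041, 0.1787, 0.1296]
eef_rot: [179.9, 0.1, -7.2]
contact_force: [0.2, -0.0, -3.3]
gripper_width: 0.0116
gripper_force: 50.0
time_s: 41.2
tcp_pos: [0.5099, 0.2158, 0.0915]
eef_rot: [-180.0, -0.0, -7.2]
contact_force: [-0.3, -0.5, -3.5]
gripper_width: 0.0113
gripper_force: 50.0
turn z -0.01 shift [ 0.23 -1.03  3.13] tcp [0.5099 0.2158 0.0915] rot [-1.7995e+02 -5.0000e-02 -7.2300e+00] t 41.2
```

View pics/w9.png

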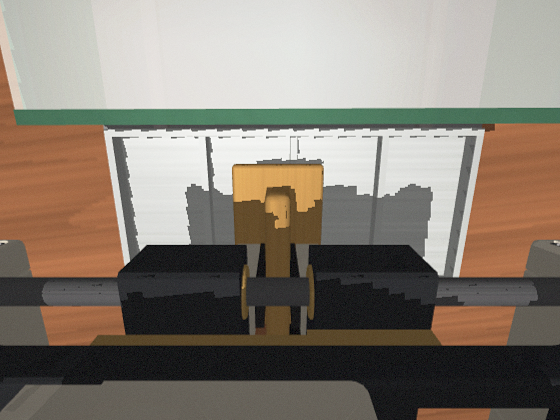

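The pull is held level at columns 233–322. The dividers are at columns 209, 293 and 378 on row 140.

```bash
python3 - <<'E'
from h import *
c=cap('wrist'); q=onplane(c,[(209,140),(293.5,140),(378,140),(106,130),(483,130)],.032); 
y=np.array([.125,.992]); x=np.array([.992,-.125]); print(q[:,:2]); print(((q[:,:2]-[.513,.203])@np.c_[x,y]).round(4))
E
python3 -m pendant '[[[0.1,-0.4,0,0,0,0,-1],[0.13,-0.4,0,0,0,0,-1],[0,-0.23,0.3,0,0,0,-1],[0,0,0.5,0,0,0,-1],[0,0,0.5,0,0,0,-1],[0,0,0.3,0,0,0,-1],[0,0,0,0,0,0,-1],[0,0,0,0,0,0,-1]]]'
```

```text
[[0.57493301 0.25627639]
 [0.56742331 0.19711913]
 [0.55992027 0.13801428]
 [0.59076142 0.32655042]
 [0.55754895 0.06502727]]
[[ 0.0548  0.0606]
 [ 0.0547  0.001 ]
 [ 0.0547 -0.0586]
 [ 0.0617  0.1323]
 [ 0.0614 -0.1313]]
time_s: 42.1
tcp_pos: [0.5167, 0.2356, 0.0586]
eef_rot: [180.0, 0.0, -7.2]
contact_force: [0.3, 0.5, -3.2]
gripper_width: 0.0118
gripper_force: 50.0
```

```bash
python3 -m pendant '[[[0,0,0.4,0,0,0,-1],[0,0,0.4,0,0,0,-1],[0,0,0.3,0,0,0,-1],[0,0,0.2,0,0,0,-1],[0,0,0.15,0,0,0,-1],[0,0,0,0,0,0,-1],[0,0,0,0,0,0,-1],[0,0,0,0,0,0,-1]]]'
python3 -m pendant '[[[0,0,0,0,0,0,-0.6],[0,0,0,0,0,0,-0.5],[0,0,0,0,0,0,-0.5],[0,0,-0.4,0,0,0,-0.5],[0,0,-0.9,0,0,0,-0.3],[0,0,-0.9,0,0,0,0],[0,0,-0.9,0,0,0,0],[0,0,-0.9,0,0,0,0]]]'
python3 - <<'E'
from h import *
c=cap("wrist");P=cloud(c); m=mask(c,"brass")&(P[...,2]<.07)
print("bar",rect(P[m&(P[...,2]>.05)]),"plate z",np.median(P[m&(P[...,2]<.04)][:,2]),rect(P[m&(P[...,2]<.04)]))
plan(.5075,-.1712,.13,6.65)
E
```

```text
time_s: 42.9
tcp_pos: [0.5169, 0.236, 0.0301]
eef_rot: [-180.0, -0.0, -7.2]
contact_force: [-0.2, 0.3, -3.0]
gripper_width: 0.0115
gripper_force: 50.0
time_s: 43.7
tcp_pos: [0.5169, 0.2359, 0.1114]
eef_rot: [-180.0, -0.0, -7.2]
contact_force: [1.1, -0.1, 0.3]
gripper_width: 0.0429
gripper_force: 0.0
bar (0.5466, 0.232, -7.5, 22, 11) plate z 0.02658507327894971 (0.4693, 0.2275, 69.9, 538, 310)
turn z -3.45 shift [-2.9  20.2  -0.77] tcp [0.5184 0.2368 0.1146] rot [-179.82   -0.23   -7.16] t 43.8
```

Pull A is flat in lane +33. Next, B.

```bash
python3 -m pendant '[[[0,0.3,-0.4,0,0,-0.9,0],[0,0.6,-0.4,0,0,-0.9,0],[0,1,0,0,0,-0.9,0],[-0.1,1,0,0,0,-0.75,0],[-0.2,1,0,0,0,0,0],[-0.2,1,0,0,0,0,0],[-0.2,1,0,0,0,0,0],[-0.2,1,0,0,0,0,0]]]'
python3 -m pendant '[[[-0.2,1,0,0,0,0,0],[-0.2,1,0,0,0,0,0],[-0.2,1,0,0,0,0,0],[-0.2,1,0,0,0,0,0],[-0.2,1,0,0,0,0,0],[-0.2,1,0,0,0,0,0],[-0.2,1,0,0,0,0,0],[-0.2,1,0,0,0,0,0]]]'
python3 -m pendant '[[[-0.1,1,0,0,0,0,0],[-0.1,1,0,0,0,0,0],[0,1,0,0,0,0,0],[0,1,0,0,0,0,0],[0,0.5,0,0,0,0,0],[0,0,0,0,0,0,0],[0,0,0,0,0,0,0],[0,0,0,0,0,0,0]]]'
python3 -c "
from h import *
plan(.5075,-.1712,.036,6.65)"
```

```text
time_s: 44.55
tcp_pos: [0.5076, 0.0953, 0.1262]
eef_rot: [-180.0, -0.0, 6.5]
contact_force: [0.0, -0.2, 0.6]
gripper_width: 0.0439
gripper_force: 0.0
time_s: 45.35
tcp_pos: [0.4941, -0.0673, 0.1263]
eef_rot: [-180.0, -0.0, 6.5]
contact_force: [-0.6, 0.6, 0.0]
gripper_width: 0.0437
gripper_force: 0.0
time_s: 46.15
tcp_pos: [0.5006, -0.1555, 0.1259]
eef_rot: [-180.0, -0.0, 6.6]
contact_force: [-1.4, -0.2, 0.4]
gripper_width: 0.0437
gripper_force: 0.0
turn z -0.01 shift [0.25 0.82 4.5 ] tcp [ 0.5006 -0.1555  0.1259] rot [-179.99   -0.      6.6 ] t 46.1
```

```bash
python3 -m pendant '[[[0.15,0.4,0,0,0,0,0],[0.1,0.42,0.5,0,0,0,0],[0,0,0.8,0,0,0,-0.2],[0,0,0.9,0,0,0,-0.2],[0,0,0.9,0,0,0,-0.2],[0,0,0.8,0,0,0,-0.2],[0,0,0.4,0,0,0,-0.2],[0,0,0.2,0,0,0,-0.2]]]'
python3 -m pendant '[[[0,0,0,0,0,0,-0.3],[0,0,0,0,0,0,-1],[0,0,0,0,0,0,-1],[0,0,0,0,0,0,-1],[0,0,0,0,0,0,-1],[0,0,0,0,0,0,-1],[0,0,0,0,0,0,-1],[0,0,0,0,0,0,-1]]]' 50
python3 -m pendant '[[[0,0,-0.3,0,0,0,-1],[0,0,-0.8,0,0,0,-1],[0,0,-0.8,0,0,0,-1],[0,0,-0.8,0,0,0,-1],[0,0,-0.8,0,0,0,-1],[0,0,-0.8,0,0,0,-1],[0,0,-0.5,0,0,0,-1],[0,0,0,0,0,0,-1]]]'
python3 -c "
from h import *
plan(.5089,.1703,.06,-7.2)"
```

```text
time_s: 46.95
tcp_pos: [0.5071, -0.1719, 0.0346]
eef_rot: [-180.0, 0.1, 6.6]
contact_force: [0.5, 0.1, -0.1]
gripper_width: 0.0348
gripper_force: 0.0
time_s: 47.75
tcp_pos: [0.5079, -0.1716, 0.0364]
eef_rot: [180.0, -0.0, 6.6]
contact_force: [-0.6, 2.5, 5.2]
gripper_width: 0.0115
gripper_force: 50.0
time_s: 48.55
tcp_pos: [0.5082, -0.1717, 0.133]
eef_rot: [180.0, -0.1, 6.6]
contact_force: [-0.5, -0.2, -2.9]
gripper_width: 0.0112
gripper_force: 50.0
turn z 3.45 shift [ -2.11 -16.97   3.65] tcp [ 0.5082 -0.1717  0.133 ] rot [ 1.7999e+02 -1.2000e-01  6.6000e+00] t 48.5
```

```bash
python3 -m pendant '[[[0,0,0,0,0,0.9,-1],[0,-0.4,0,0,0,0.9,-1],[0,-0.8,0,0,0,0.9,-1],[-0.1,-1,0,0,0,0.75,-1],[-0.1,-1,0,0,0,0,-1],[-0.1,-1,0,0,0,0,-1],[-0.1,-1,0,0,0,0,-1],[-0.1,-1,0,0,0,0,-1]]]'
python3 -m pendant '[[[-0.2,-1,0,0,0,0,-1],[-0.2,-1,0,0,0,0,-1],[-0.2,-1,0,0,0,0,-1],[-0.2,-1,0,0,0,0,-1],[-0.2,-1,0,0,0,0,-1],[-0.1,-1,0,0,0,0,-1],[-0.1,-1,0,0,0,0,-1],[-0.1,-1,0,0,0,0,-1]]]'
python3 -m pendant '[[[0,-1,0.5,0,0,0,-1],[0,-1,0.5,0,0,0,-1],[0,-0.5,0.5,0,0,0,-1],[0,-0.2,0.5,0,0,0,-1],[0,0,0,0,0,0,-1],[0,0,0,0,0,0,-1],[0,0,0,0,0,0,-1],[0,0,0,0,0,0,-1]]]'
python3 -c "
from h import *
plan(.5089,.1703,.034,-7.2)"
```

```text
time_s: 49.35
tcp_pos: [0.5081, -0.0466, 0.1307]
eef_rot: [180.0, 0.1, -7.2]
contact_force: [0.4, -1.7, -3.2]
gripper_width: 0.0114
gripper_force: 50.0
time_s: 50.15
tcp_pos: [0.5024, 0.1153, 0.1307]
eef_rot: [179.9, 0.1, -7.2]
contact_force: [0.3, 0.7, -2.8]
gripper_width: 0.0117
gripper_force: 50.0
time_s: 50.95
tcp_pos: [0.5102, 0.168, 0.0924]
eef_rot: [-180.0, -0.0, -7.2]
contact_force: [-1.3, 0.3, -2.0]
gripper_width: 0.0116
gripper_force: 50.0
turn z -0.01 shift [-0.08 -0.11  2.92] tcp [0.5102 0.168  0.0924] rot [-1.7996e+02 -4.0000e-02 -7.2400e+00] t 51.0
```

```bash
python3 -m pendant '[[[-0.05,-0.1,0.3,0,0,0,-1],[0,0,0.6,0,0,0,-1],[0,0,0.7,0,0,0,-1],[0,0,0.6,0,0,0,-1],[0,0,0.4,0,0,0,-1],[0,0,0.2,0,0,0,-1],[0,0,0.1,0,0,0,-1],[0,0,0,0,0,0,-1]]]'
python3 -m pendant '[[[0,0,0,0,0,0,-0.6],[0,0,0,0,0,0,-0.5],[0,0,0,0,0,0,-0.5],[0,0,-0.4,0,0,0,-0.5],[0,0,-0.9,0,0,0,-0.3],[0,0,-0.9,0,0,0,0],[0,0,-0.9,0,0,0,0],[0,0,-0.9,0,0,0,0]]]'
python3 -c "
from h import *
c=cap('wrist');P=cloud(c); m=mask(c,'brass')&(P[...,2]<.07)&(P[...,1]>.1)
print('plate z',np.percentile(P[m&(P[...,2]<.04)][:,2],[10,50,90]))
plan(.5228,-.302,.13,6.65)"
```

```text
time_s: 51.75
tcp_pos: [0.5094, 0.1705, 0.034]
eef_rot: [-180.0, -0.0, -7.2]
contact_force: [-0.2, -0.3, -2.1]
gripper_width: 0.0114
gripper_force: 50.0
time_s: 52.55
tcp_pos: [0.5093, 0.1705, 0.1154]
eef_rot: [-180.0, -0.0, -7.2]
contact_force: [0.2, -0.8, -0.3]
gripper_width: 0.043
gripper_force: 0.0
plate z [0.02567686 0.02669815 0.02764045]
turn z -3.45 shift [-2.15 23.57 -0.58] tcp [0.5109 0.1713 0.1185] rot [-179.83   -0.24   -7.16] t 52.6
```

```bash
python3 -m pendant '[[[0,0.3,-0.3,0,0,-0.9,0],[0,0.6,-0.3,0,0,-0.9,0],[0,1,0,0,0,-0.9,0],[-0.1,1,0,0,0,-0.75,0],[-0.1,1,0,0,0,0,0],[-0.1,1,0,0,0,0,0],[-0.1,1,0,0,0,0,0],[-0.1,1,0,0,0,0,0]]]'
python3 -m pendant '[[[-0.1,1,0,0,0,0,0],[-0.1,1,0,0,0,0,0],[-0.1,1,0,0,0,0,0],[-0.1,1,0,0,0,0,0],[-0.1,1,0,0,0,0,0],[-0.1,1,0,0,0,0,0],[-0.1,1,0,0,0,0,0],[-0.1,1,0,0,0,0,0]]]'
python3 -m pendant '[[[-0.1,1,0,0,0,0,0],[-0.1,1,0,0,0,0,0],[0,1,0,0,0,0,0],[0,1,0,0,0,0,0],[0,1,0,0,0,0,0],[0,1,0,0,0,0,0],[0,1,0,0,0,0,0],[0,0.6,0,0,0,0,0]]]'
python3 -c "
from h import *
plan(.5228,-.302,.036,6.65)"
```

```text
time_s: 53.4
tcp_pos: [0.5083, 0.0313, 0.1266]
eef_rot: [-180.0, -0.1, 6.6]
contact_force: [-0.4, 0.8, 0.4]
gripper_width: 0.0439
gripper_force: 0.0
time_s: 54.2
tcp_pos: [0.5108, -0.1296, 0.1266]
eef_rot: [180.0, -0.1, 6.6]
contact_force: [-0.0, -0.2, 1.0]
gripper_width: 0.044
gripper_force: 0.0
time_s: 55.0
tcp_pos: [0.5243, -0.2815, 0.1264]
eef_rot: [180.0, -0.0, 6.6]
contact_force: [0.2, 0.9, -0.3]
gripper_width: 0.0437
gripper_force: 0.0
turn z -0.02 shift [-0.19  1.01  4.52] tcp [ 0.5243 -0.2815  0.1264] rot [ 1.7998e+02 -3.0000e-02  6.5600e+00] t 55.0
```

```bash
python3 -m pendant '[[[-0.1,0.5,0,0,0,0,0],[-0.1,0.5,0.5,0,0,0,0],[0,0,0.8,0,0,0,-0.2],[0,0,0.9,0,0,0,-0.2],[0,0,0.9,0,0,0,-0.2],[0,0,0.8,0,0,0,-0.2],[0,0,0.4,0,0,0,-0.2],[0,0,0.2,0,0,0,-0.2]]]'
python3 -m pendant '[[[0,0,0,0,0,0,-0.3],[0,0,0,0,0,0,-1],[0,0,0,0,0,0,-1],[0,0,0,0,0,0,-1],[0,0,0,0,0,0,-1],[0,0,0,0,0,0,-1],[0,0,0,0,0,0,-1],[0,0,0,0,0,0,-1]]]' 50
python3 -m pendant '[[[0,0,-0.3,0,0,0,-1],[0,0,-0.8,0,0,0,-1],[0,0,-0.8,0,0,0,-1],[0,0,-0.8,0,0,0,-1],[0,0,-0.8,0,0,0,-1],[0,0,-0.8,0,0,0,-1],[0,0,-0.5,0,0,0,-1],[0,0,0,0,0,0,-1]]]'
python3 -c "
from h import *
plan(.5008,.1058,.06,-7.2)"
```

```text
time_s: 55.8
tcp_pos: [0.5219, -0.3003, 0.0348]
eef_rot: [-180.0, 0.1, 6.6]
contact_force: [0.0, -0.1, 0.4]
gripper_width: 0.0351
gripper_force: 0.0
time_s: 56.6
tcp_pos: [0.523, -0.3008, 0.0366]
eef_rot: [180.0, -0.1, 6.6]
contact_force: [-0.4, -0.2, 5.8]
gripper_width: 0.0118
gripper_force: 50.0
time_s: 57.4
tcp_pos: [0.523, -0.3005, 0.133]
eef_rot: [180.0, -0.1, 6.6]
contact_force: [-0.2, 0.5, -3.5]
gripper_width: 0.0112
gripper_force: 50.0
turn z 3.45 shift [ -3.65 -20.02   3.65] tcp [ 0.523  -0.3005  0.133 ] rot [ 1.7998e+02 -1.0000e-01  6.6000e+00] t 57.4
```

```bash
python3 -m pendant '[[[0,0,0,0,0,0.9,-1],[0,-0.4,0,0,0,0.9,-1],[0,-0.8,0,0,0,0.9,-1],[-0.1,-1,0,0,0,0.75,-1],[-0.2,-1,0,0,0,0,-1],[-0.2,-1,0,0,0,0,-1],[-0.2,-1,0,0,0,0,-1],[-0.2,-1,0,0,0,0,-1]]]'
python3 -m pendant '[[[-0.2,-1,0,0,0,0,-1],[-0.2,-1,0,0,0,0,-1],[-0.2,-1,0,0,0,0,-1],[-0.2,-1,0,0,0,0,-1],[-0.2,-1,0,0,0,0,-1],[-0.2,-1,0,0,0,0,-1],[-0.2,-1,0,0,0,0,-1],[-0.2,-1,0,0,0,0,-1]]]'
python3 -m pendant '[[[-0.2,-1,0,0,0,0,-1],[-0.2,-1,0,0,0,0,-1],[-0.2,-1,0,0,0,0,-1],[0,-1,0,0,0,0,-1],[0,-1,0.5,0,0,0,-1],[0,-0.5,0.5,0,0,0,-1],[0,-0.3,0.5,0,0,0,-1],[0,0,0.5,0,0,0,-1]]]'
python3 -c "
from h import *
plan(.5008,.1058,.034,-7.2)"
```

```text
time_s: 58.2
tcp_pos: [0.5149, -0.1741, 0.1306]
eef_rot: [-180.0, 0.1, -7.2]
contact_force: [0.2, 0.5, -2.6]
gripper_width: 0.0117
gripper_force: 50.0
time_s: 59.0
tcp_pos: [0.5032, -0.0116, 0.1308]
eef_rot: [180.0, 0.1, -7.2]
contact_force: [1.0, -0.8, -2.7]
gripper_width: 0.0112
gripper_force: 50.0
time_s: 59.8
tcp_pos: [0.5064, 0.1044, 0.0905]
eef_rot: [180.0, 0.1, -7.2]
contact_force: [0.1, -0.6, -2.3]
gripper_width: 0.012
gripper_force: 50.0
turn z 0.01 shift [-0.29 -0.04  2.83] tcp [0.5064 0.1044 0.0905] rot [ 1.7996e+02  6.0000e-02 -7.1800e+00] t 59.8
```

```bash
python3 -m pendant '[[[-0.15,0,0,0,0,0,-1],[-0.1,0,0.6,0,0,0,-1],[0,0,0.7,0,0,0,-1],[0,0,0.7,0,0,0,-1],[0,0,0.4,0,0,0,-1],[0,0,0.2,0,0,0,-1],[0,0,0.1,0,0,0,-1],[0,0,0,0,0,0,-1]]]'
python3 -m pendant '[[[0,0,0,0,0,0,-0.6],[0,0,0,0,0,0,-0.5],[0,0,0,0,0,0,-0.5],[0,0,-0.4,0,0,0,-0.5],[0,0,-0.9,0,0,0,-0.3],[0,0,-0.9,0,0,0,0],[0,0,-0.9,0,0,0,0],[0,0,-0.9,0,0,0,0]]]'
python3 -m pendant '[[[-0.5,-0.8,-0.5,0,0,0,0],[-0.8,-0.8,-0.5,0,0,0,0],[-0.8,-0.8,-0.5,0,0,0,0],[-0.8,-0.8,-0.5,0,0,0,0],[-0.8,-0.8,-0.5,0,0,0,0],[-0.8,-0.8,-0.5,0,0,0,0],[-0.5,0,0,0,0,0,0],[0,0,0,0,0,0,0]]]'
python3 - <<'E'
from h import *
c=cap("wrist"); cv2.imwrite("pics/w10.png",c["frame"]); P=cloud(c); m=mask(c,"brass")&(P[...,2]<.1)
k=m&(P[...,2]>.045)&(P[...,2]<.07); N,L,S,C=cv2.connectedComponentsWithStats(k.astype(np.uint8))
x=np.array([.992,-.125]);y=np.array([.125,.992])
for i in range(1,N):
    if S[i,4]>40: q=rect(P[L==i]); d=np.array(q[:2])-[.513,.203]; print("bar",S[i],q,(d@x).round(4),(d@y).round(4),np.percentile(P[L==i][:,2],[50,90]).round(4))
plan(.411,.2164,.0325,-7.2)
t=cap("top");P=cloud(t);v,u=np.nonzero(mask(t,"red")); k=(v<240)&(v>150)&(u>280)&(u<400); print("strap",k.sum(),rect(onplane(t,np.c_[u,v][k],.078)) if k.any() else 0)
E
```

```text
time_s: 60.6
tcp_pos: [0.502, 0.1048, 0.0381]
eef_rot: [-180.0, -0.0, -7.2]
contact_force: [0.0, -0.5, -3.2]
gripper_width: 0.0115
gripper_force: 50.0
time_s: 61.4
tcp_pos: [0.502, 0.1049, 0.1194]
eef_rot: [-180.0, -0.0, -7.2]
contact_force: [0.7, 0.6, 0.5]
gripper_width: 0.0427
gripper_force: 0.0
time_s: 62.2
tcp_pos: [0.4137, 0.2128, 0.1784]
eef_rot: [-179.9, -0.0, -7.1]
contact_force: [-0.0, 0.0, 0.4]
gripper_width: 0.0437
gripper_force: 0.0
bar [ 228   35   16  101 1294] (0.5173, 0.236, -7.4, 80, 12) 0.0001 0.0333 [0.0586 0.0596]
bar [ 304   35   18  102 1356] (0.5088, 0.1706, -7.2, 82, 12) -0.0001 -0.0327 [0.0584 0.0595]
bar [ 379   34   22  102 1361] (0.5012, 0.1051, -7.2, 81, 12) 0.0005 -0.0986 [0.0584 0.0594]
turn z 0.02 shift [-0.18 -0.17  7.28] tcp [0.4142 0.2125 0.1781] rot [-1.7997e+02 -1.0000e-02 -7.1400e+00] t 62.2
strap 107 (0.6028, -0.1967, -84.9, 80, 15)
```

View pics/w10.png

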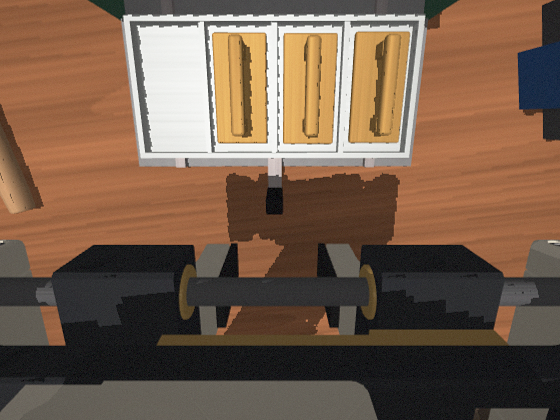

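All three pulls are flat and centred in their lanes. The strap has been knocked about 3 cm on the rest, so I'll check from w8 (t=35.5) that this was after the tray came out.

Run:
```python
from h import *
c=dict(np.load("w8.npz")); print(onplane(c,[(280,0),(150,0),(420,0)],.048)); f=c["frame"]; P=cloud(c)
for v in (0,4,8,14,20): print(v,[(f[v,u].tolist(),P[v,u,2].round(3),P[v,u,0].round(3)) for u in (150,280,420)])
```

```text
[[ 0.59852573 -0.19169385  0.048     ]
 [ 0.58577648 -0.07580487  0.048     ]
 [ 0.61224683 -0.31641688  0.048     ]]
0 [([151, 220, 250], np.float64(0.04), np.float64(0.588)), ([118, 161, 210], np.float64(0.007), np.float64(0.611)), ([152, 219, 249], np.float64(0.041), np.float64(0.615))]
4 [([151, 219, 249], np.float64(0.041), np.float64(0.584)), ([168, 225, 251], np.float64(0.007), np.float64(0.608)), ([160, 224, 251], np.float64(0.041), np.float64(0.612))]
8 [([139, 198, 239], np.float64(0.04), np.float64(0.581)), ([159, 213, 247], np.float64(0.005), np.float64(0.605)), ([159, 224, 251], np.float64(0.04), np.float64(0.609))]
14 [([71, 98, 126], np.float64(0.032), np.float64(0.578)), ([162, 220, 250], np.float64(0.007), np.float64(0.599)), ([88, 121, 156], np.float64(0.04), np.float64(0.604))]
20 [([129, 172, 226], np.float64(0.013), np.float64(0.578)), ([169, 225, 252], np.float64(0.007), np.float64(0.594)), ([76, 100, 128], np.float64(0.031), np.float64(0.602))]
```

At t=35.5 the strap was still in place, so step 1 was met before the knock. Now I'll push the tray home.

```bash
python3 -m pendant '[[[-0.15,-0.15,0.8,0,0,0,0],[0,0,1,0,0,0,0],[0,0,1,0,0,0,0],[0,0,1,0,0,0,0],[0,0,1,0,0,0,0],[0,0,1,0,0,0,0],[0,0,1,0,0,0,0],[0,0,0.4,0,0,0,0]]]'
python3 -m pendant '[[[0,0,0.05,0,0,0,0],[0,0,0,0,0,0,-1],[0,0,0,0,0,0,-1],[0,0,0,0,0,0,-1],[0,0,0,0,0,0,-1],[0,0,0,0,0,0,-1],[0,0,0,0,0,0,-1],[0,0,0,0,0,0,-1]]]' 60
python3 -m pendant '[[[0.2,0,0,0,0,0,-1],[0.4,0,0,0,0,0,-1],[0.6,0,0,0,0,0,-1],[0.7,0,0,0,0,0,-1],[0.7,0,0,0,0,0,-1],[0.7,0,0,0,0,0,-1],[0.7,0,0,0,0,0,-1],[0.7,0,0,0,0,0,-1]]]'
python3 -m pendant '[[[0.6,0,0,0,0,0,-1],[0.5,0,0,0,0,0,-1],[0.3,0,0,0,0,0,-1],[0.2,0,0,0,0,0,-1],[0,0,0,0,0,0,-1],[0,0,0,0,0,0,-1],[0,0,0,0,0,0,-1],[0,0,0,0,0,0,-1]]]'
```

```text
time_s: 63.1
tcp_pos: [0.4117, 0.2143, 0.0319]
eef_rot: [179.8, 0.1, -7.3]
contact_force: [0.1, -0.0, -0.4]
gripper_width: 0.0437
gripper_force: 0.0
time_s: 63.9
tcp_pos: [0.4123, 0.2162, 0.0334]
eef_rot: [-180.0, -0.0, -7.2]
contact_force: [-1.7, -1.6, 6.7]
gripper_width: 0.0154
gripper_force: 60.0
time_s: 64.7
tcp_pos: [0.5061, 0.2046, 0.0335]
eef_rot: [-180.0, -0.0, -7.2]
contact_force: [-3.2, 1.5, 5.3]
gripper_width: 0.0155
gripper_force: 60.0
time_s: 65.5
tcp_pos: [0.5377, 0.2007, 0.0334]
eef_rot: [-179.9, -0.1, -7.2]
contact_force: [1.6, -0.4, 4.9]
gripper_width: 0.0156
gripper_force: 60.0
```

Travelled 0.126 m with no stop yet, so I'll keep pushing gently.

```bash
python3 -m pendant '[[[0.15,0,0,0,0,0,-1],[0.15,0,0,0,0,0,-1],[0.1,0,0,0,0,0,-1],[0.1,0,0,0,0,0,-1],[0,0,0,0,0,0,-1],[0,0,0,0,0,0,-1],[0,0,0,0,0,0,-1],[0,0,0,0,0,0,-1]]]'
```

```text
time_s: 66.3
tcp_pos: [0.5473, 0.1995, 0.0335]
eef_rot: [-180.0, -0.1, -7.2]
contact_force: [0.6, 1.3, 6.1]
gripper_width: 0.0155
gripper_force: 60.0
```

```bash
python3 -m pendant '[[[0.1,0,0,0,0,0,-1],[0.1,0,0,0,0,0,-1],[0,0,0,0,0,0,-1],[0,0,0,0,0,0,-1],[0,0,0,0,0,0,-1],[0,0,0,0,0,0,-1],[0,0,0,0,0,0,-1],[0,0,0,0,0,0,-1]]]'
```

```text
time_s: 67.1
tcp_pos: [0.5511, 0.199, 0.0335]
eef_rot: [-179.9, -0.0, -7.2]
contact_force: [-0.5, 2.0, 6.8]
gripper_width: 0.016
gripper_force: 60.0
```

```bash
python3 -m pendant '[[[0.1,0,0,0,0,0,-1],[0.1,0,0,0,0,0,-1],[0,0,0,0,0,0,-1],[0,0,0,0,0,0,-1],[0,0,0,0,0,0,-1],[0,0,0,0,0,0,-1],[0,0,0,0,0,0,-1],[0,0,0,0,0,0,-1]]]'
```

```text
time_s: 67.9
tcp_pos: [0.5511, 0.1989, 0.0335]
eef_rot: [180.0, 0.3, -7.2]
contact_force: [-20.6, 9.9, 20.7]
gripper_width: 0.0158
gripper_force: 60.0
```

The tray is home at the stop. Release, and go over the strap.

```bash
python3 -m pendant '[[[-0.1,0,0,0,0,0,-1],[-0.05,0,0,0,0,0,-0.6],[0,0,0,0,0,0,0],[0,0,0,0,0,0,0],[0,0,0,0,0,0,0],[0,0,0,0,0,0,0],[0,0,-0.5,0,0,0,0],[0,0,-0.9,0,0,0,0]]]'
python3 -m pendant '[[[0,0,-0.9,0,0,0,0],[0,0,-0.9,0,0,0,0],[0,0,-0.9,0,0,0,0],[0,0,-0.9,0,0,1,0],[0,0,-0.9,0,0,1,0],[0,0,-0.9,0,0,1,0],[0,0,-0.9,0,0,1,0],[0,0,0,0,0,1,0]]]'
python3 -m pendant '[[[0,0,0,0,0,1,0],[0,0,0,0,0,1,0],[0,0,0,0,0,1,0],[0,0,0,0,0,1,0],[0,0,0,0,0,1,0],[0,0,0,0,0,1,0],[0,0,0,0,0,1,0],[0,0,0,0,0,1,0]]]' >/dev/null
python3 -m pendant '[[[0,0,0,0,0,1,0],[0,0,0,0,0,1,0],[0,0,0,0,0,1,0],[0,0,0,0,0,1,0],[0,0,0,0,0,1,0],[0,0,0,0,0,1,0],[0.7,0,0,0,0,0.4,0],[1,0,0,0,0,0,0]]]' >/dev/null
for i in 1 2; do python3 -m pendant '[[[1,0,0,0,0,0,0],[1,0,0,0,0,0,0],[1,0,0,0,0,0,0],[1,-0.1,0,0,0,0,0],[1,-0.1,0,0,0,0,0],[1,-0.1,0,0,0,0,0],[1,-0.1,0,0,0,0,0],[1,0,0,0,0,0,0]]]'; done
python3 - <<'E'
from h import *
w=cap("wrist"); t=cap("top")
for c in (w,t):
    P=cloud(c); m=mask(c,"red")&(P[...,2]>.04)&(P[...,2]<.13)&(P[...,0]>.45)
    N,L,S,C=cv2.connectedComponentsWithStats(m.astype(np.uint8))
    for i in range(1,N):
        if S[i,4]>50: v,u=np.nonzero(L==i); z=np.percentile(P[v,u,2],80); print(S[i],z.round(4),rect(onplane(c,np.c_[u,v],z)))
plan(.603,-.197,.054,-84.9)
E
```

```text
time_s: 68.7
tcp_pos: [0.5513, 0.1977, 0.0604]
eef_rot: [179.9, 0.1, -7.2]
contact_force: [0.7, 1.0, -0.6]
gripper_width: 0.0437
gripper_force: 0.0
time_s: 69.5
tcp_pos: [0.5534, 0.1989, 0.1906]
eef_rot: [-179.8, -0.2, -27.4]
contact_force: [0.0, -0.2, -0.6]
gripper_width: 0.0438
gripper_force: 0.0
time_s: 71.9
tcp_pos: [0.5779, 0.0044, 0.1874]
eef_rot: [-180.0, -0.0, -84.8]
contact_force: [0.2, 0.8, -0.1]
gripper_width: 0.0439
gripper_force: 0.0
time_s: 72.7
tcp_pos: [0.6002, -0.1542, 0.1874]
eef_rot: [-180.0, -0.0, -84.8]
contact_force: [-0.0, 0.0, -0.6]
gripper_width: 0.0435
gripper_force: 0.0
[ 269  109   18   91 1436] 0.0782 (0.6032, -0.1974, -84.4, 78, 15)
turn z -0.0 shift [2.09 0.03 6.66] tcp [ 0.6    -0.1552  0.1871] rot [ 1.7999e+02 -2.0000e-02 -8.4910e+01] t 72.8
```

```bash
python3 -m pendant '[[[0.6,-0.05,0,0,0,0,0],[0.8,-0.05,0,0,0,0,0],[0.65,0,0.5,0,0,0,0],[0,0,1,0,0,0,0],[0,0,1,0,0,0,0],[0,0,1,0,0,0,0],[0,0,1,0,0,0,0],[0,0,1,0,0,0,0]]]'
python3 -m pendant '[[[0,0,0.8,0,0,0,0],[0,0,0.4,0,0,0,0],[0,0,0,0,0,0,-1],[0,0,0,0,0,0,-1],[0,0,0,0,0,0,-1],[0,0,0,0,0,0,-1],[0,0,0,0,0,0,-1],[0,0,0,0,0,0,-1]]]' 50
python3 -m pendant '[[[0,0,-0.3,0,0,0,-1],[0,0,-0.8,0,0,0,-1],[0,0,-0.8,0,0,0,-1],[0,0,-0.8,0,0,0,-1],[0,0,-0.8,0,0,0,-1],[0,0,-0.6,0,0,0,-1],[0,0,0,0,0,0,-1],[0,0,0,0,0,0,-1]]]'
python3 - <<'E'
from h import *
c=cap("wrist");P=cloud(c);m=mask(c,"red")&(P[...,2]<.18)&(P[...,2]>.09);print(rect(P[m]),np.percentile(P[m][:,2],80))
plan(.5115,-.2038,.078,-83.35)
E
```

```text
time_s: 73.6
tcp_pos: [0.6057, -0.194, 0.0753]
eef_rot: [180.0, 0.0, -84.8]
contact_force: [-0.1, 0.7, 0.4]
gripper_width: 0.0438
gripper_force: 0.0
time_s: 74.4
tcp_pos: [0.6056, -0.1935, 0.0536]
eef_rot: [180.0, -0.0, -84.8]
contact_force: [-5.1, -0.2, 5.6]
gripper_width: 0.0158
gripper_force: 50.0
time_s: 75.2
tcp_pos: [0.6059, -0.1931, 0.1344]
eef_rot: [-180.0, 0.0, -84.8]
contact_force: [-0.8, 0.1, -4.3]
gripper_width: 0.0159
gripper_force: 50.0
(0.6052, -0.1972, -85.0, 79, 16) 0.15886577340465538
turn z -0.37 shift [-0.01  4.73  2.79] tcp [ 0.6055 -0.1931  0.1339] rot [ 1.7994e+02  4.0000e-02 -8.4820e+01] t 75.2
```

```bash
python3 -m pendant '[[[0,0.4,0,0,0,-0.1,-1],[0,0.7,0,0,0,-0.1,-1],[0,0.8,0,0,0,-0.1,-1],[-0.1,0.8,0,0,0,-0.07,-1],[-0.1,0.8,0,0,0,0,-1],[0,0.7,0,0,0,0,-1],[0,0.5,0,0,0,0,-1],[0,0,0,0,0,0,-1]]]'
python3 -m pendant '[[[0,0,0.4,0,0,0,-1],[0,0,0.5,0,0,0,-1],[0,0,0.5,0,0,0,-1],[0,0,0.4,0,0,0,-1],[0,0,0,0,0,0,-1],[0,0,0,0,0,0,-1],[0,0,0,0,0,0,-1],[0,0,0,0,0,0,-1]]]'
python3 - <<'E'
from h import *
c=cap("wrist"); cv2.imwrite("pics/w11.png",c["frame"]);P=cloud(c);m=mask(c,"red")&(P[...,2]<.18)&(P[...,2]>.06);print(rect(P[m]),np.percentile(P[m][:,2],80))
plan(.5115,-.2,.0785,-83.35)
E
```

```text
time_s: 76.05
tcp_pos: [0.5106, -0.1998, 0.135]
eef_rot: [180.0, 0.0, -83.4]
contact_force: [0.3, 1.0, -4.6]
gripper_width: 0.0155
gripper_force: 50.0
time_s: 76.85
tcp_pos: [0.5125, -0.1996, 0.0993]
eef_rot: [-180.0, -0.0, -83.3]
contact_force: [1.3, 1.2, -4.6]
gripper_width: 0.0156
gripper_force: 50.0
(0.5119, -0.2034, -83.5, 79, 16) 0.12378098578642949
turn z 0.01 shift [0.01 0.05 1.04] tcp [ 0.5125 -0.1996  0.0993] rot [-1.7995e+02 -1.0000e-02 -8.3320e+01] t 76.9
```

View pics/w11.png

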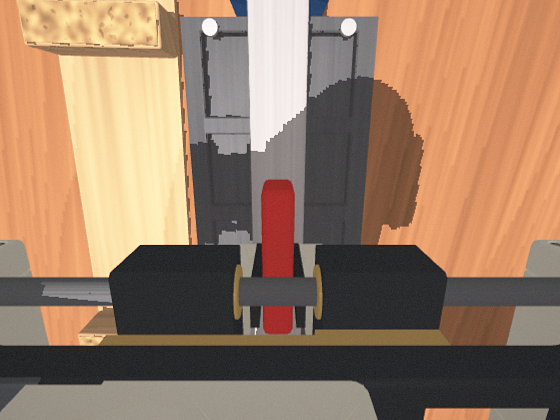

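The strap is centred over the mould (pins at columns 209 and 348, grip at 278). Lower, release and rise.

```bash
python3 -m pendant '[[[0,0.03,0.3,0,0,0,-1],[0,0,0.3,0,0,0,-1],[0,0,0.2,0,0,0,-1],[0,0,0.15,0,0,0,-1],[0,0,0.1,0,0,0,-1],[0,0,0,0,0,0,-1],[0,0,0,0,0,0,-1],[0,0,0,0,0,0,-1]]]'
python3 -m pendant '[[[0,0,0,0,0,0,-0.5],[0,0,0,0,0,0,-0.3],[0,0,0,0,0,0,0],[0,0,0,0,0,0,0],[0,0,0,0,0,0,0],[0,0,0,0,0,0,0],[0,0,-0.4,0,0,0,0],[0,0,-0.8,0,0,0,0]]]'
python3 -m pendant '[[[0,0,-0.9,0,0,0,0],[0,0,-0.9,0,0,0,0],[0,0,-0.9,0,0,0,0],[-0.5,0,-0.9,0,0,0,0],[-1,0,-0.9,0,0,0,0],[-1,0,-0.9,0,0,0,0],[-1,0,-0.5,0,0,0,0],[-0.5,0,0,0,0,0,0]]]'
python3 - <<'E'
from h import *
for n in ("wrist","top"):
    c=cap(n);P=cloud(c)
    m=mask(c,"red")&(P[...,2]<.13)&(P[...,2]>.08)&(P[...,0]>.4)
    v,u=np.nonzero(m); print(n,len(v), rect(onplane(c,np.c_[u,v],.104)) if len(v)>20 else 0, np.percentile(P[m][:,2],[50,80]).round(4) if len(v) else 0)
    if n=="wrist":
        k=(P[...,2]>.06)&(P[...,2]<.085)&(P[...,0]>.45)&(P[...,0]<.57)&(P[...,1]<0)&(c["frame"].min(2)>110); print("strap face",rect(P[k]),np.percentile(P[k][:,2],[10,50,90]).round(4)); cv2.imwrite("pics/fw.png",c["frame"])
cv2.imwrite("pics/ft.png",cv2.resize(c["frame"][130:250,170:400],None,fx=3,fy=3))
E
```

```text
time_s: 77.7
tcp_pos: [0.5112, -0.1997, 0.0796]
eef_rot: [180.0, -0.0, -83.3]
contact_force: [-7.4, 4.8, 16.0]
gripper_width: 0.0154
gripper_force: 50.0
time_s: 78.5
tcp_pos: [0.5107, -0.1996, 0.1014]
eef_rot: [179.9, 0.0, -83.3]
contact_force: [1.1, 1.3, 0.7]
gripper_width: 0.0436
gripper_force: 0.0
time_s: 79.3
tcp_pos: [0.5031, -0.1192, 0.2221]
eef_rot: [-179.8, -0.0, -83.3]
contact_force: [-0.1, -0.6, -0.4]
gripper_width: 0.044
gripper_force: 0.0
wrist 1449 (0.5104, -0.2031, -83.6, 77, 15) [0.1035 0.1041]
strap face (0.5117, -0.1678, -84.2, 252, 43) [0.0728 0.0738 0.0747]
top 0 0 0
```

View pics/ft.png

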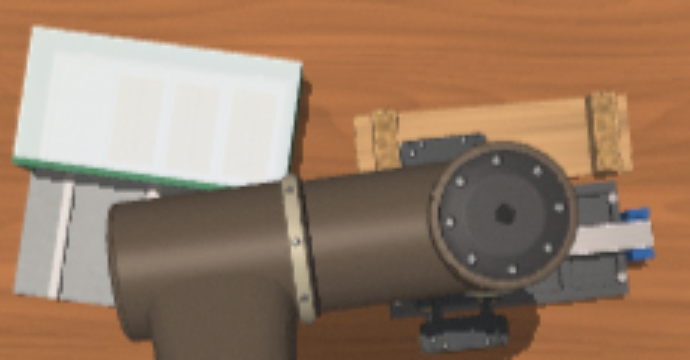

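The strap is seated on both saddles: its face is at 0.074, and its centre is within 2 mm of the mould's. The tray is under the hood with the three pulls in it. Handing in.

```bash
python3 -c "
from plant import r
print(r.close_job())"
```

```text
the job is handed in; nothing more can be done
None
```

The job is handed in, with no verdict returned: by my last measurements all three pulls lie flat in the tray, the tray is home under the hood, and the strap is back across the mould's two saddles.

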